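Swap the battery packs of a desk power unit

TASK

With the spent battery packs still in place, press the small round key of the desk's backup power unit to shut it down; then move every spent pack out of its bays and lay it flat on the floor of the cardboard carton, and fit every fresh pack from the desk fully home in a bay of its own, any bay: toe hooked under the lip, then swung down flat (a bay may be left empty). When all packs are in place, restart the unit by pressing its keys fully down, one at a time: the small round key, then the bar-shaped key, then the large round key. Leave the other things on the desk where they are.

Things in the scene. Friction and masses are not known exactly. Their poses are not given: they have to be found in the camera images.
- unit: grey backup power unit, fixed, 225 x 246 x 52 high, with three open-topped bays side by side along y (80 apart) and a key strip on its far (+x) side. Origin: under the middle bay's point, on the desk; x runs from the bays' lips (robot's side) to the keys, y to the robot's left, z up. Bay points share its axes. Outside near face at x = -90
- bay0 (a point): bay on the +y side (robot's left): the point on its floor where a seated, centred pack has its origin. Floor 30 above the desk, 62 wide in y, side walls 22 above the floor (18 thick between bays, 12 outside). At the -x end a fixed black lip overhangs the floor: free edge at x = -66, underside 13 and top 18 above the floor; pocket under it ends at a wall at x = -77.5
- bay1 (a point): middle bay, same as bay0. The bay's +x end wall is at x = 57.5; it and the wall over the pocket are 22 above the floor
- bay2 (a point): bay on the -y side (robot's right), same as bay0. A pack with its toe is too long to go straight down: toe under the lip first with the other end raised about 20 degrees, then swing down flat; the reverse to take it out. No click, it lies by its weight
- carton_in (a point): centre of the inner floor of the open cardboard carton, fixed to the desk; inside 170 (x) x 170 (y), walls 4 thick, rim 45 above the desk, floor 4 above the desk; z up, turned with the carton. Room for two packs side by side, 84 apart in y
- old0: spent battery pack, at the start seated in bay0, toe under the lip (two of old0 to old2 are present; the other bay is empty). Black body 110 long (x -55 to 55) x 56 wide (y) x 34 high; a tongue (toe) 44 wide, 6 thick sticks out of its -x end at the bottom, to x = -75. On top, centred, a rubber rib to grip: 56 long (x), 14 thick (y), z 33 to 61. Origin: centre of the body's underside
- old1: spent battery pack, at the start seated in bay1, toe under the lip (two of old0 to old2 are present; the other bay is empty). Same shape as old0. Packs weigh 0.25 to 0.45 kg, centre of mass within 3 mm of x = 0
- old2: spent battery pack, at the start seated in bay2, toe under the lip (two of old0 to old2 are present; the other bay is empty). Same shape as old0
- new0: fresh battery pack, at the start flat and upright on the desk to the unit's +y side (robot's left), toe roughly towards the robot (two or three are present). Same shape, sizes and origin as old0
- new1: fresh battery pack, at the start flat and upright on the desk to the unit's +y side (robot's left), toe roughly towards the robot (two or three are present). Same shape, sizes and origin as old0
- new2: fresh battery pack, at the start flat and upright on the desk to the unit's +y side (robot's left), toe roughly towards the robot (two or three are present). Same shape, sizes and origin as old0
- key_small_top (a point): centre of the top face of the small round key, radius 11, at the panel's -y end (robot's right); the keys stand in a row 70 apart on the unit's far (+x) strip, 105 beyond the line of the bay points; top about 13 above the panel, which is 52 above the desk; pressed straight down
- key_small (a joint): travel of that key in m: 0 released, 0.006 fully down; springs back; 2 N starts it, 5 N takes it fully down; counts as pressed above 0.004
- key_bar_top (a point): centre of the top face of the bar-shaped key, 24 x 46 (long in y), at the panel's +y end (robot's left); the keys stand in a row 70 apart on the unit's far (+x) strip, 105 beyond the line of the bay points; top about 13 above the panel, which is 52 above the desk; pressed straight down
- key_bar (a joint): travel of that key in m: 0 released, 0.006 fully down; springs back; 2 N starts it, 5 N takes it fully down; counts as pressed above 0.004
- key_large_top (a point): centre of the top face of the large round key, radius 20, in the middle of the panel; the keys stand in a row 70 apart on the unit's far (+x) strip, 105 beyond the line of the bay points; top about 13 above the panel, which is 52 above the desk; pressed straight down
- key_large (a joint): travel of that key in m: 0 released, 0.006 fully down; springs back; 2 N starts it, 5 N takes it fully down; counts as pressed above 0.004
- mug: white mug, radius 40, 90 high; not part of the job, leave it alone; origin at the centre of its underside
- stapler: stapler, 140 long, 48 high; not part of the job, leave it alone; origin at the centre of its underside
- tape: tape dispenser, 150 long, 84 high; not part of the job, leave it alone; origin at the centre of its underside
- notebook: notebook, 150 x 105 x 14, blue; not part of the job, leave it alone; origin at the centre of its underside
- paperweight: green glass paperweight, radius 34, 36 high; not part of the job, leave it alone; origin at the centre of its underside
- glue: white jar, radius 22, 100 high; not part of the job, leave it alone; origin at the centre of its underside
Not all that is in view belongs to the job. Leave any blue look-alike of the new0 alone.

How it is judged (in metres and radians):
On the way, in this order (a step that is already met when the one before it is completed fails the run):
1. the small round key is pressed, the others not, with the spent packs still seated in their bays (value of joint key_small above 0.004 m and value of joint each of key_bar, key_large below 0.002 m and x of old0 in the frame of bay0 between -0.007 and 0.007 m and y of old0 in the frame of bay0 between -0.006 and 0.006 m and z of old0 in the frame of bay0 between -0.004 and 0.004 m and angle between each of old0, old1, old2's own z axis and vertical below 0.05 rad and x of old1 in the frame of bay1 between -0.007 and 0.007 m and y of old1 in the frame of bay1 between -0.006 and 0.006 m and z of old1 in the frame of bay1 between -0.004 and 0.004 m and x of old2 in the frame of bay2 between -0.007 and 0.007 m and y of old2 in the frame of bay2 between -0.006 and 0.006 m and z of old2 in the frame of bay2 between -0.004 and 0.004 m), for 0.05 s.
2. all spent packs flat in the carton and all fresh packs seated in bays (((x of new0 in the frame of bay0 between -0.007 and 0.007 m and y of new0 in the frame of bay0 between -0.006 and 0.006 m and z of new0 in the frame of bay0 between -0.004 and 0.004 m and angle between new0's own z axis and vertical below 0.05 rad) or (x of new0 in the frame of bay1 between -0.007 and 0.007 m and y of new0 in the frame of bay1 between -0.006 and 0.006 m and z of new0 in the frame of bay1 between -0.004 and 0.004 m and angle between new0's own z axis and vertical below 0.05 rad) or (x of new0 in the frame of bay2 between -0.007 and 0.007 m and y of new0 in the frame of bay2 between -0.006 and 0.006 m and z of new0 in the frame of bay2 between -0.004 and 0.004 m and angle between new0's own z axis and vertical below 0.05 rad)) and ((x of new1 in the frame of bay0 between -0.007 and 0.007 m and y of new1 in the frame of bay0 between -0.006 and 0.006 m and z of new1 in the frame of bay0 between -0.004 and 0.004 m and angle between new1's own z axis and vertical below 0.05 rad) or (x of new1 in the frame of bay1 between -0.007 and 0.007 m and y of new1 in the frame of bay1 between -0.006 and 0.006 m and z of new1 in the frame of bay1 between -0.004 and 0.004 m and angle between new1's own z axis and vertical below 0.05 rad) or (x of new1 in the frame of bay2 between -0.007 and 0.007 m and y of new1 in the frame of bay2 between -0.006 and 0.006 m and z of new1 in the frame of bay2 between -0.004 and 0.004 m and angle between new1's own z axis and vertical below 0.05 rad)) and ((x of new2 in the frame of bay0 between -0.007 and 0.007 m and y of new2 in the frame of bay0 between -0.006 and 0.006 m and z of new2 in the frame of bay0 between -0.004 and 0.004 m and angle between new2's own z axis and vertical below 0.05 rad) or (x of new2 in the frame of bay1 between -0.007 and 0.007 m and y of new2 in the frame of bay1 between -0.006 and 0.006 m and z of new2 in the frame of bay1 between -0.004 and 0.004 m and angle between new2's own z axis and vertical below 0.05 rad) or (x of new2 in the frame of bay2 between -0.007 and 0.007 m and y of new2 in the frame of bay2 between -0.006 and 0.006 m and z of new2 in the frame of bay2 between -0.004 and 0.004 m and angle between new2's own z axis and vertical below 0.05 rad)) and x of old0 in the frame of carton_in between -0.075 and 0.075 m and y of old0 in the frame of carton_in between -0.075 and 0.075 m and z of old0 in the frame of carton_in between -0.006 and 0.012 m and angle between each of old0, old1, old2's own z axis and vertical below 0.15 rad and x of old1 in the frame of carton_in between -0.075 and 0.075 m and y of old1 in the frame of carton_in between -0.075 and 0.075 m and z of old1 in the frame of carton_in between -0.006 and 0.012 m and x of old2 in the frame of carton_in between -0.075 and 0.075 m and y of old2 in the frame of carton_in between -0.075 and 0.075 m and z of old2 in the frame of carton_in between -0.006 and 0.012 m), for 0.2 s.
3. the small round key is pressed, the others not (value of joint key_small above 0.004 m and value of joint each of key_bar, key_large below 0.002 m), for 0.05 s.
4. the bar-shaped key is pressed, the others not (value of joint key_bar above 0.004 m and value of joint each of key_small, key_large below 0.002 m), for 0.05 s.
5. the large round key is pressed, the others not (value of joint key_large above 0.004 m and value of joint each of key_small, key_bar below 0.002 m), for 0.05 s.
At the end, for the whole second after the job is handed in: Each fresh pack seated in a bay (origin within 7 mm along, 6 across, 4 in height of the bay point, tilt < 0.05 rad), each spent pack flat on the carton floor (within 75 mm of its centre in x and y, < 12 mm up, tilt < 0.15 rad), all at rest, keys released (all of step 2 and linear speed of each of new0, new1, new2, old0, old1, old2 below 0.02 m/s and value of joint each of key_small, key_bar, key_large below 0.002 m); the robot touches nothing.
It fails at once if two keys pressed at once (value of joint each of key_small, key_bar above 0.004 m or value of joint each of key_small, key_large above 0.004 m or value of joint each of key_bar, key_large above 0.004 m).
It fails at once if a bystander moved more than 40 mm (distance of any of mug, stapler, tape, notebook, paperweight, glue from where it was at the start of the episode above 0.04 m).
Of new0, new1, new2 only 2 to 3 are there at a start; the rules pass over those that are not, and their reading is None.
Of old0, old1, old2 only 2 to 2 are there at a start; the rules pass over those that are not, and their reading is None.
At some moment in a run one of new0, new1, new2 may be knocked a few centimetres aside while the robot is not near it.
It also fails if it takes over 208 s, if anything falls off the work surface, if the arm or the gripper's body presses on something with over 40 N, if the wrist force passes 120 N, or if a joint passes its speed limit or range.

ROBOT

A 7-joint arm with a two-finger parallel gripper is mounted at the origin on the work surface. World frame = base frame: x ahead of the robot, y to its left, z up, the work surface at z = 0. Lengths are in mm, angles in rad, forces in N, time in s.
With the tool pointing down it reaches from about 425 to 975 mm from the base axis. Payload 16.7 kg.
Tool frame: the origin (TCP) lies between the finger pads; the fingertips stand 14 mm ahead of it and the grasp point (between the pads) lies 5 mm behind it; z points along the fingers, y is the line along which they close (so a half turn about z gives the same grasp; the last joint's range is limited). The gripper opens to 85 mm and grips with 20 to 120 N. Pads are 22 mm wide; open, the fingers measure 114 mm over their backs; the gripper's body (76 mm by 85 mm) begins 54 mm behind the grasp point. The pads swing forward as they close: fully open they stand 13 mm farther back than shut.
Start: joints at [1.01, 0.426, 0.074, 1.606, -0.034, 1.111, -0.067], TCP at [269.522, -618.817, 245.302] pointing down, gripper open.
Joint ranges: [-2.85, 2.85], [-0.5, 2.14], [-1.23, 1.37], [0.21, 2.46], [-1.02, 4.16], [0.16, 2.05], [-2.73, 2.73]. Speed limits (rad/s): [1.89, 1.89, 2.39, 2.39, 3.01, 3.01, 3.01].

INTERFACE

Orientations are given as a unit quaternion [w, x, y, z].
In Python, from cell import arm gives the robot as it stands.
- The arm moves only by the shell command python3 -m jog 'ROWS'. ROWS is JSON, a list of rows, each an object with "jaw": the closure, from 0 (fully open) to 1 (shut); "xyz": the shift along the tool's x, y, z in mm, a list of three; "twist": the turn, a rotation vector about the tool's x, y, z in degrees, a list of three. A call has exactly 8 rows; each row shifts and turns the commanded pose from where the row before left it, along the tool's axes as they then stand; what a row does not reach is not made up. A row lasts 1/10 s, in which the tool goes at most 50 mm and 8.59 degrees, less where a joint would pass 70% of its speed; a pose out of reach is approached as far as the arm can. A call is refused whole if a number of a shift passes 50 or a number of a turn 8.59, either way. A call with a gripper value outside its range is refused whole. The fingers move at their own pace and stop on an object; the grip force is fixed at half the most. Time passes only in rows, so rows that do not move let the fingers close, or fill a call up. It gives the time, the measured TCP pose, the force, the opening and the grip force at its end, in the units of the state.
- arm.state(): the state, without advancing time (a new reading comes with each control period).
- arm.get_image(name): name is "scene" or "top" or "wrist"; returns a dict with "frame" (480x640x3 uint8, red, green, blue), "fx", "fy", "cx", "cy" (pixels), "T" (4x4, takes a point from camera to world coordinates); the wrist camera has in their place "hand_eye" (4x4, takes a point from camera to tool coordinates, whose origin is the TCP and whose axes are the flange's). Camera axes: x right, y up, looking along -z (the intrinsics and any distortion apply to the point x, -y, -z); pixel columns grow to the right and rows downward; lengths in mm; the calibration is good to about 2 mm. A picture is of the moment at which its call begins: read the wrist's pose just before it. There is no depth.
- arm.job_done(): hands the job in; it is judged then, once.
Trained networks look in a picture, given as the dict that the camera call returned (one of the last four; its "shot" number tells which), for a name from the list of things; names that differ only in an ending like _2 or _b are one class to them, and where a whole thing is asked for, a point or a joint stands for the part that bears it (a point fixed in the world has none). Each returns a list of dicts, best first, with "score" (0 to 1); they miss things now and then, are a little off and sometimes report something else, mostly with a low value. They report only what shows in the picture. A call takes as long as a camera call. They do not tell look-alikes from the thing itself.
- arm.look_for(picture, query): "rect" ([centre column, centre row, width, height] in pixels, round what is visible of it).
- arm.landmark_of(picture, query): "centre" ([column, row] in pixels: a listed point, or the origin of a listed thing).
The state is a dict: "time": time; "qpos": joint angles; "qd": joint speeds; "tau": joint torques, N m; "position": TCP position; "tool_rot": TCP orientation; "wrist_force": force on the tool from outside, world axes, zero at the start; "wrist_torque": the same for the moment, N m; "finger_gap": finger opening in mm; "grip_force": force on a finger pad.
Only numpy, scipy, OpenCV 4.12 (cv2) and the standard library are available. Lean on these libraries where they do the work, as an engineer would, in place of code of your own. Each camera call takes 0.05 s, during which the arm holds its last target. There are 200 camera calls.

## Working session

There is one attempt and no reset: what is moved stays moved. The work goes in short steps, Python scripts to look and compute and a shell command to move; the robot and the scene stay as the last step left them, time stands still between calls to the robot, and variables do not carry over. Pictures are saved under pics/ and viewed, at most 14 in all, crops included, and the job is handed in when it is done.

```bash
ls; mkdir -p pics
cat > h.py <<'E'
import numpy as np, cv2
from scipy.spatial.transform import Rotation as R
from cell import arm
def snap(n,path=None):
    s=arm.state(); p=arm.get_image(n)
    if n=="wrist":
        T=np.eye(4); q=s["tool_rot"]; T[:3,:3]=R.from_quat([q[1],q[2],q[3],q[0]]).as_matrix(); T[:3,3]=s["position"]
        p["Tw"]=T@np.array(p["hand_eye"])
    else: p["Tw"]=np.array(p["T"])
    if path: cv2.imwrite(path,p["frame"][:,:,::-1])
    return p
def at(p,px,z):
    "pixel -> world point at height z"
    d=np.array([(px[0]-p["cx"])/p["fx"],-(px[1]-p["cy"])/p["fy"],-1.])
    T=p["Tw"]; d=T[:3,:3]@d; o=T[:3,3]
    return o+d*(z-o[2])/d[2]
def proj(p,X):
    T=p["Tw"]; c=T[:3,:3].T@(np.array(X,float)-T[:3,3])
    return np.array([p["cx"]+p["fx"]*c[0]/-c[2],p["cy"]-p["fy"]*c[1]/-c[2]])
def tool():
    s=arm.state(); q=s["tool_rot"]; return np.array(s["position"]),R.from_quat([q[1],q[2],q[3],q[0]])
E
python3 - <<'E'
from h import *
s=arm.state(); print({k:np.round(v,3) for k,v in s.items()})
for n in ("top","scene"):
    p=snap(n,f"pics/{n}0.png"); print(n,[k for k in p if k!="frame"],p["fx"],np.round(p["Tw"],2).tolist())
    for q in ("key_small_top","key_bar_top","key_large_top","bay0","bay1","bay2","carton_in","old0","new0"):
        print(q,[(np.round(l["centre"],1).tolist(),round(l["score"],2)) for l in arm.landmark_of(p,q)][:6])
E
```

```text
pics
{'time': np.float64(0.0), 'qpos': array([ 1.01 ,  0.427,  0.074,  1.607, -0.034,  1.111, -0.067]), 'qd': array([-0.001, -0.001,  0.002,  0.001,  0.001, -0.   ,  0.001]), 'tau': array([ 2.0000e-03, -9.4982e+01,  3.7620e+00, -4.6351e+01,  1.9000e-02,
        1.0000e-02,  0.0000e+00]), 'position': array([ 269.371, -618.494,  244.6  ]), 'tool_rot': array([-0.001,  0.979,  0.204, -0.   ]), 'wrist_force': array([-0.213,  0.248, -0.141]), 'wrist_torque': array([ 0.013, -0.013,  0.031]), 'grip_force': np.float64(0.0), 'finger_gap': np.float64(85.516)}
top ['fx', 'fy', 'cx', 'cy', 'T', 'shot', 'Tw'] 465.9575456366951 [[0.02, 1.0, -0.07, 387.98], [-1.0, 0.02, 0.01, 53.41], [0.01, 0.07, 1.0, 1095.09], [0.0, 0.0, 0.0, 1.0]]
key_small_top [([383.8, 180.6], 0.45)]
key_bar_top [([320.5, 182.2], 0.68)]
key_large_top [([349.6, 184.5], 0.77), ([236.8, 182.0], 0.73), ([353.0, 226.6], 0.71), ([318.4, 228.9], 0.31)]
bay0 [([354.4, 228.8], 0.81), ([387.9, 229.9], 0.69)]
bay1 [([354.4, 228.8], 0.81), ([387.9, 229.9], 0.69)]
bay2 [([354.4, 228.8], 0.81), ([387.9, 229.9], 0.69)]
carton_in [([477.2, 233.
[... 398 characters left out ...]
, 0.56, 686.23], [-0.02, 0.73, 0.69, 852.95], [0.0, 0.0, 0.0, 1.0]]
key_small_top [([249.7, 231.2], 0.39)]
key_bar_top [([286.4, 262.8], 0.49), ([342.0, 402.4], 0.26)]
key_large_top [([284.9, 262.2], 0.7), ([263.7, 246.0], 0.66)]
bay0 [([322.1, 250.1], 0.88), ([277.7, 221.4], 0.82), ([301.0, 237.3], 0.68)]
bay1 [([322.1, 250.1], 0.88), ([277.7, 221.4], 0.82), ([301.0, 237.3], 0.68)]
bay2 [([322.1, 250.1], 0.88), ([277.7, 221.4], 0.82), ([301.0, 237.3], 0.68)]
carton_in [([235.2, 192.6], 0.83), ([415.8, 342.0], 0.3)]
old0 [([324.7, 249.8], 0.83), ([298.0, 236.2], 0.6)]
new0 [([404.3, 289.7], 0.96), ([483.4, 375.4], 0.94), ([344.9, 330.3], 0.74), ([497.7, 267.5], 0.63), ([413.0, 340.9], 0.62)]
```

View pics/top0.png

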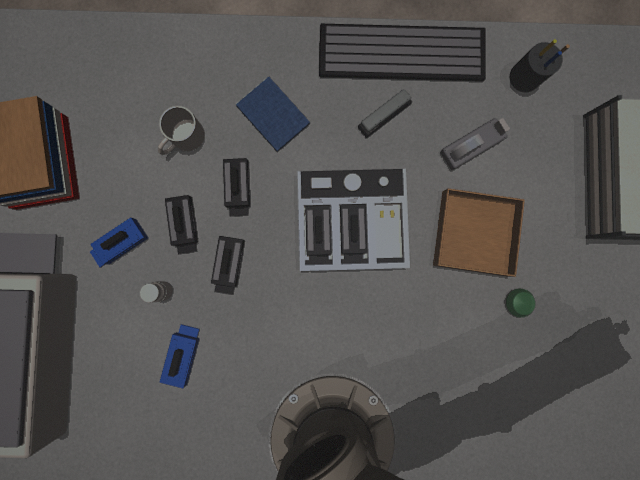

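View pics/scene0.png

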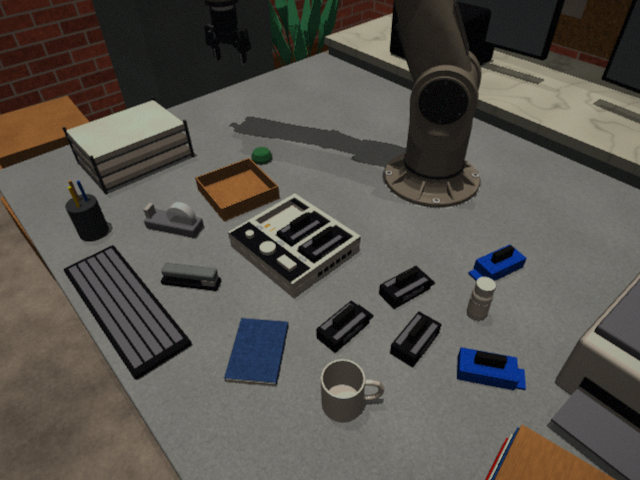

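The top view shows spent packs in bay0 (318,232) and bay1 (353,230), bay2 empty (387,230). The keys are bar (321,183), large (352,182) and small (383,181). Three fresh packs lie at (236,183), (181,220) and (228,262), the blue look-alikes at (118,242) and (180,357), and the carton at (479,233).

Run:
```python
from h import *
p=snap("top")
for n,px,z in [("small",(383.5,181),65),("bar",(321,182.5),65),("large",(352,182),65),("uFL",(299,171),52),("uFR",(404.5,169),52),("uNR",(409.5,268),52),("uNL",(300,271),52),
 ("rib0",(318.5,229),61),("rib1",(353,228),61),("cFL",(446,190),45),("cFR",(523,202),45),("cNR",(515,276),45),("cNL",(435.5,265),45),
 ("A rib",(236.5,178),61),("A f",(236,158),34),("B rib",(180,216),61),("C rib",(228,258),61),("C ribtop",(231,243),61),("C ribbot",(225,272),61),("glue",(150,292),100),("paperw",(519,303),36),("tape",(475,143),60)]:
    print(n,np.round(at(p,px,z),0))
import math
w=[at(p,x,52)[:2] for x in ((299,171),(404.5,169),(409.5,268),(300,271))]
print("unit yaw",[math.degrees(math.atan2(*(d[::-1]))) for d in (w[0]-w[3],w[1]-w[2])],np.mean(w,0))
f=p["frame"]; 
a=cv2.resize(f[150:300,150:310],(640,600),interpolation=cv2.INTER_CUBIC)
cv2.imwrite("pics/c1.png",a[:,:,::-1])
```

```text
small [ 582. -100.   65.]
bar [575.  40.  65.]
large [578. -30.  65.]
uFL [603.  90.  52.]
uFR [ 613. -150.   52.]
uNR [ 389. -163.   52.]
uNL [377.  82.  52.]
rib0 [471.  43.  61.]
rib1 [475. -34.  61.]
cFL [ 569. -246.   45.]
cFR [ 545. -422.   45.]
cNR [ 377. -402.   45.]
cNL [ 398. -223.   45.]
A rib [582. 229.  61.]
A f [633. 236.  34.]
B rib [493. 352.  61.]
C rib [402. 242.  61.]
C ribtop [436. 236.  61.]
C ribbot [371. 247.  61.]
glue [326. 397. 100.]
paperw [ 316. -415.   36.]
tape [ 675. -307.   60.]
unit yaw [2.0294373770159173, 3.3750679056287147] [495.69756268 -35.17310439]
```

View pics/c1.png

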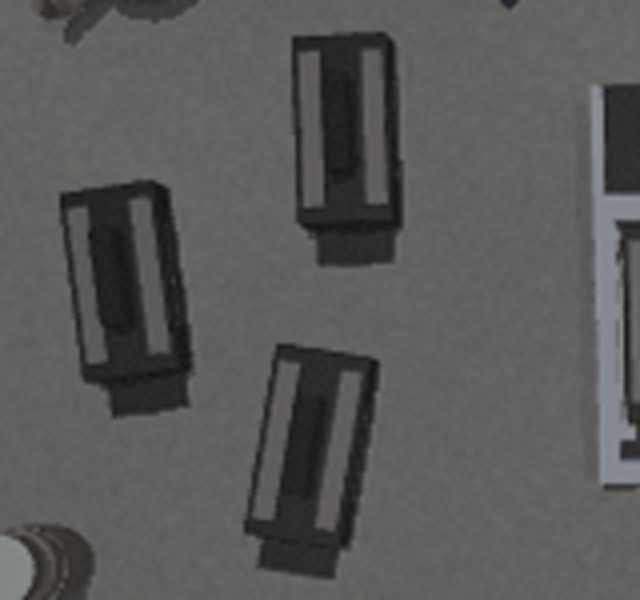

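The crop shows the three fresh packs, toes towards the robot: A slightly turned at top right, B at left, C at the bottom right. Unit origin is about (473.5,-35.5) with yaw 2.8°, and the carton is about (472,-323) with yaw -7.5°. I'll fly to above the small key.

```bash
python3 -m jog '[{"jaw":1,"xyz":[0,0,15],"twist":[0,0,8]},{"jaw":1,"xyz":[0,0,15],"twist":[0,0,8]},{"jaw":1,"xyz":[0,0,15],"twist":[0,0,4.7]},{"jaw":1,"xyz":[26,-38,0],"twist":[0,0,0]},{"jaw":1,"xyz":[26,-38,0],"twist":[0,0,0]},{"jaw":1,"xyz":[26,-38,0],"twist":[0,0,0]},{"jaw":1,"xyz":[26,-38,0],"twist":[0,0,0]},{"jaw":1,"xyz":[26,-38,0],"twist":[0,0,0]}]' && python3 -m jog '[{"jaw":1,"xyz":[26,-39,0],"twist":[0,0,0]},{"jaw":1,"xyz":[26,-39,0],"twist":[0,0,0]},{"jaw":1,"xyz":[26,-39,0],"twist":[0,0,0]},{"jaw":1,"xyz":[26,-39,0],"twist":[0,0,0]},{"jaw":1,"xyz":[26,-39,0],"twist":[0,0,0]},{"jaw":1,"xyz":[26,-39,0],"twist":[0,0,0]},{"jaw":1,"xyz":[26,-39,0],"twist":[0,0,0]},{"jaw":1,"xyz":[26,-39,0],"twist":[0,0,0]}]'
cat >> h.py <<'E'
def go(P,yaw=None):
    "shift in the tool axes after the twist about z to that yaw (tool pointing down)"
    p,r=tool(); x=r.as_matrix()[:,0]; y0=np.degrees(np.arctan2(x[1],x[0])); z=r.as_matrix()[:,2]
    tw=0 if yaw is None else y0-yaw
    d=(r*R.from_euler("z",tw,degrees=True)).inv().apply(np.array(P)-p)
    print("at",np.round(p,1),"yaw",round(y0,2),"toolz",np.round(z,3),"twist z",round(tw,1),"shift",np.round(d,1))
E
python3 - <<'E'
from h import *
go((582,-100,95),2.8)
p=snap("wrist","pics/w1.png"); print(np.round(p["hand_eye"],2).tolist())
for q in ("key_small_top","key_bar_top","key_large_top","bay1"):
    for l in arm.landmark_of(p,q): print(q,np.round(l["centre"],1),round(l["score"],2),np.round(at(p,l["centre"],30 if q=="bay1" else 65),1))
E
```

```text
time: 1.85
position: [390.7, -421.0, 200.5]
tool_rot: [0.0, 1.0, 0.025, 0.0]
wrist_force: [0.7, -0.1, -0.2]
finger_gap: -0.1
grip_force: 0.0
time: 2.65
position: [583.1, -98.9, 200.6]
tool_rot: [0.0, 1.0, 0.025, 0.0]
wrist_force: [0.5, -1.3, -0.4]
finger_gap: -0.0
grip_force: 0.0
at [583.1 -98.9 200.6] yaw 2.83 toolz [ 0.001 -0.    -1.   ] twist z 0.0 shift [ -1.2   1.  105.6]
[[0.0, 0.95, 0.32, 81.34], [1.0, -0.0, 0.0, 0.18], [0.0, 0.32, -0.95, -127.37], [0.0, 0.0, 0.0, 1.0]]
key_small_top [321.  221.9] 0.65 [ 586.1 -102.4   65. ]
key_bar_top [144.7 332. ] 0.7 [491.4  27.8  65. ]
key_bar_top [119.5 225.6] 0.63 [576.3  37.8  65. ]
key_large_top [215.9 222.7] 0.7 [581.9 -29.4  65. ]
bay1 [599.5  84.8] 0.37 [ 686.4 -294.2   30. ]
bay1 [215.4 223.2] 0.2 [570.5 -20.3  30. ]
```

View pics/w1.png

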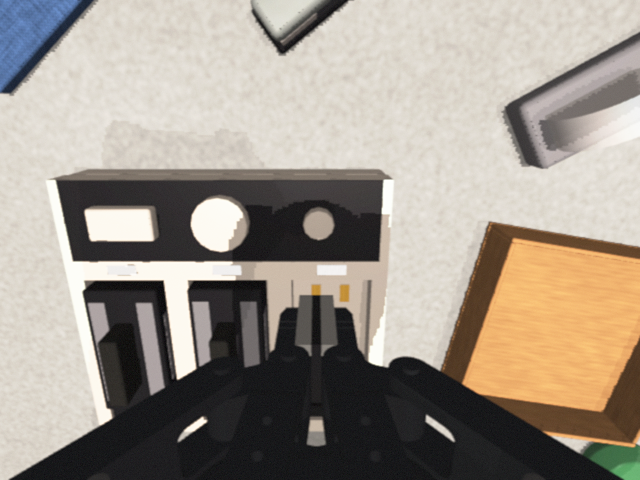

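The wrist view shows the bar key at (121,223), the large key at (219,223) and the small key at (319,223), with the gripper over empty bay2. I'll press the small key.

```bash
python3 -m jog '[{"jaw":1,"xyz":[1,2,30],"twist":[0,0,0]},{"jaw":1,"xyz":[0,0,40],"twist":[0,0,0]},{"jaw":1,"xyz":[0,0,30],"twist":[0,0,0]},{"jaw":1,"xyz":[0,0,15],"twist":[0,0,0]},{"jaw":1,"xyz":[0,0,4],"twist":[0,0,0]},{"jaw":1,"xyz":[0,0,2],"twist":[0,0,0]},{"jaw":1,"xyz":[0,0,2],"twist":[0,0,0]},{"jaw":1,"xyz":[0,0,0],"twist":[0,0,0]}]'; python3 -m jog '[{"jaw":1,"xyz":[0,0,1],"twist":[0,0,0]},{"jaw":1,"xyz":[0,0,1],"twist":[0,0,0]},{"jaw":1,"xyz":[0,0,1],"twist":[0,0,0]},{"jaw":1,"xyz":[0,0,1],"twist":[0,0,0]},{"jaw":1,"xyz":[0,0,1],"twist":[0,0,0]},{"jaw":1,"xyz":[0,0,0],"twist":[0,0,0]},{"jaw":1,"xyz":[0,0,0],"twist":[0,0,0]},{"jaw":1,"xyz":[0,0,0],"twist":[0,0,0]}]'
```

```text
time: 3.7
position: [584.2, -103.0, 78.5]
tool_rot: [0.0, 1.0, 0.025, 0.001]
wrist_force: [1.0, -1.4, 2.7]
finger_gap: -0.2
grip_force: 1.1
time: 4.5
position: [583.9, -102.8, 73.0]
tool_rot: [0.0, 1.0, 0.025, 0.001]
wrist_force: [0.3, -2.2, 13.5]
finger_gap: -0.2
grip_force: 6.5
```

```bash
python3 -m jog '[{"jaw":1,"xyz":[0,0,-20],"twist":[0,0,0]},{"jaw":0.5,"xyz":[0,0,-50],"twist":[0,0,0]},{"jaw":0.5,"xyz":[0,0,-50],"twist":[0,0,0]},{"jaw":0.5,"xyz":[0,0,-40],"twist":[0,0,0]},{"jaw":0.5,"xyz":[-33,-24,0],"twist":[0,0,0]},{"jaw":0.5,"xyz":[-33,-24,0],"twist":[0,0,0]},{"jaw":0.5,"xyz":[-33,-24,0],"twist":[0,0,0]},{"jaw":0.5,"xyz":[0,0,0],"twist":[0,0,0]}]'
python3 - <<'E'
from h import *
print(arm.state()["finger_gap"])
p=snap("wrist","pics/w2.png"); go((473,-35,100),2.8); np.savez("w2.npz",Tw=p["Tw"],k=[p["fx"],p["fy"],p["cx"],p["cy"]])
for q in ("key_small_top","key_bar_top","key_large_top","bay1","old0"):
    for l in arm.landmark_of(p,q): print(q,np.round(l["centre"],1),round(l["score"],2),np.round(at(p,l["centre"],30 if q in("bay1","old0") else 65),1))
E
```

```text
time: 5.3
position: [476.9, -33.1, 231.9]
tool_rot: [-0.0, 1.0, 0.026, -0.001]
wrist_force: [0.5, -0.2, -0.0]
finger_gap: 42.8
grip_force: 0.0
42.80457129950409
at [479.1 -34.4 232.3] yaw 2.97 toolz [-0.001  0.    -1.   ] twist z 0.2 shift [ -6.    0.3 132.3]
key_small_top [422.8  69.2] 0.95 [ 583.4 -101.    65. ]
key_small_top [317.1 201.8] 0.65 [486.  -33.5  65. ]
key_bar_top [220.9  68. ] 0.74 [576.8  37.8  65. ]
key_large_top [318.5  66.3] 0.73 [581.5 -29.2  65. ]
bay1 [415.4 203.5] 0.7 [ 480.4 -118.2   30. ]
old0 [318.4 203.5] 0.87 [475.9 -35.2  30. ]
old0 [224.3 203.8] 0.68 [471.3  45.4  30. ]
```

View pics/w2.png

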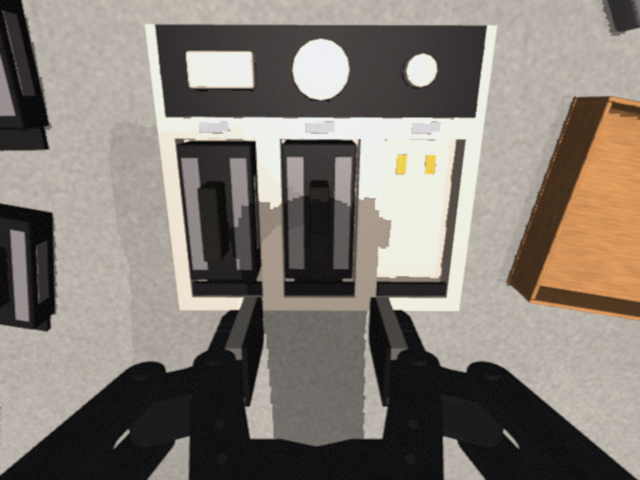

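The view shows the whole unit: top corners at (147,25), (495,25), (460,310) and (180,310), keys at (220,69), (320,69) and (421,69). Packs are in bay0 and bay1, bay2 is empty.

```bash
cat > fit.py <<'E'
from h import *
from scipy.optimize import least_squares
d=np.load("w2.npz"); k=d["k"]; p=dict(Tw=d["Tw"],fx=k[0],fy=k[1],cx=k[2],cy=k[3])
L=[((105,70,65),(220.5,69)),((105,0,65),(320.5,69.5)),((105,-70,65),(421.5,69.5)),((135,123,52),(147,25)),((135,-123,52),(496,25)),((-90,-123,52),(460,310)),((-90,123,52),(180,310)),((57.5,-49,52),(381,137))]
def res(v):
    r=R.from_euler("z",v[2]).as_matrix(); o=np.array([v[0],v[1],0])
    return np.concatenate([proj(p,o+r@np.array(X,float))-np.array(x) for X,x in L])
s=least_squares(res,[473,-35,0.05]); print(s.x[:2],np.degrees(s.x[2])); print(np.round(s.fun.reshape(-1,2),1).tolist())
E
python3 fit.py
python3 - <<'E'
from h import *
p=snap("top")
for n,px,z in (("bar",(321,182.5),65),): pass
E
```

```text
[474.68337121 -36.33908038] 3.059671018766468
[[-1.6, 0.4], [0.0, -0.1], [0.7, -0.1], [-3.2, -0.8], [1.4, -0.8], [-0.5, 0.8], [-0.4, 0.6], [3.7, 1.5]]
```

```bash
python3 -m jog '[{"jaw":0.5,"xyz":[-2,-39,0],"twist":[0,0,0]},{"jaw":0.5,"xyz":[-3,-40,0],"twist":[0,0,0]},{"jaw":0.5,"xyz":[0,0,40],"twist":[0,0,0]},{"jaw":0.5,"xyz":[0,0,40],"twist":[0,0,0]},{"jaw":0.5,"xyz":[0,0,40],"twist":[0,0,0]},{"jaw":0.5,"xyz":[0,0,20],"twist":[0,0,0]},{"jaw":0.5,"xyz":[0,0,11],"twist":[0,0,0]},{"jaw":0.5,"xyz":[0,0,0],"twist":[0,0,0]}]'; python3 -c "
from h import *
go((470.3,43.9,81),3.0)"; python3 -m jog '[{"jaw":0.7,"xyz":[0,0,0],"twist":[0,0,0]},{"jaw":1,"xyz":[0,0,0],"twist":[0,0,0]},{"jaw":1,"xyz":[0,0,0],"twist":[0,0,0]},{"jaw":1,"xyz":[0,0,0],"twist":[0,0,0]},{"jaw":1,"xyz":[0,0,0],"twist":[0,0,0]},{"jaw":1,"xyz":[0,0,0],"twist":[0,0,0]},{"jaw":1,"xyz":[0,0,0],"twist":[0,0,0]},{"jaw":1,"xyz":[0,0,0],"twist":[0,0,0]}]'; python3 -c "
from h import *
go((470.3,43.9,81),3.0); print(arm.state()['qpos'])"
```

```text
time: 6.45
position: [471.7, 42.8, 80.2]
tool_rot: [0.0, 1.0, 0.025, -0.001]
wrist_force: [-0.2, -0.5, -0.2]
finger_gap: 43.1
grip_force: 0.0
at [471.7  42.8  80.2] yaw 2.82 toolz [-0.002 -0.    -1.   ] twist z -0.2 shift [-1.3 -1.2 -0.8]
time: 7.25
position: [473.0, 43.2, 82.6]
tool_rot: [-0.0, 1.0, 0.025, 0.001]
wrist_force: [-0.9, 1.2, 9.2]
finger_gap: 13.1
grip_force: 59.6
at [473.   43.2  82.6] yaw 2.83 toolz [ 0.002  0.    -1.   ] twist z -0.2 shift [-2.6 -0.8  1.6]
[-0.05908457  0.33864279 -0.19487577  2.17402946  0.10894217  0.63530497
 -1.85216124]
```

```bash
python3 -m jog '[{"jaw":1,"xyz":[-4.8,0,-6.3],"twist":[0,5,0]},{"jaw":1,"xyz":[-4.8,0,-6.3],"twist":[0,5,0]},{"jaw":1,"xyz":[0,0,0],"twist":[0,0,0]},{"jaw":1,"xyz":[-4.8,0,-6.3],"twist":[0,5,0]},{"jaw":1,"xyz":[-4.8,0,-6.3],"twist":[0,5,0]},{"jaw":1,"xyz":[0,0,0],"twist":[0,0,0]},{"jaw":1,"xyz":[0,0,0],"twist":[0,0,0]},{"jaw":1,"xyz":[0,0,0],"twist":[0,0,0]}]'; python3 -c "
from h import *
go((470.3,43.9,81)); print(arm.state()['qpos'],arm.state()['wrist_force'])
snap('wrist','pics/w3.png')"
```

```text
time: 8.05
position: [451.1, 42.7, 104.8]
tool_rot: [-0.005, 0.984, 0.025, 0.175]
wrist_force: [0.9, 5.5, 7.7]
finger_gap: 12.6
grip_force: 60.1
at [451.1  42.7 104.8] yaw 2.84 toolz [ 0.344  0.018 -0.939] twist z 0 shift [ 9.8 -0.2 28.9]
[-0.24544762  0.14587203 -0.05546957  2.45064597  0.42879504  0.2232788
 -2.22340591] [0.92521999 5.53347477 7.7435065 ]
```

View pics/w3.png

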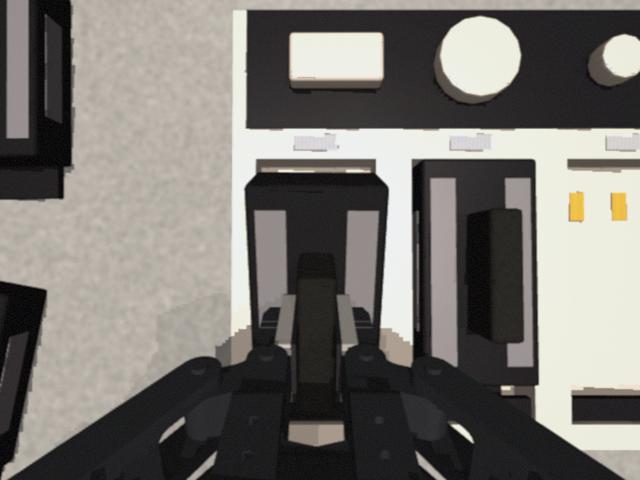

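The pack is tilted about 20° with its far end (247–387, 175) clear of the end wall and its toe still under the lip. I'll draw it forward, lift it and level it.

```bash
python3 -m jog '[{"jaw":1,"xyz":[7.5,0,2.7],"twist":[0,0,0]},{"jaw":1,"xyz":[8,0,2],"twist":[0,0,0]},{"jaw":1,"xyz":[7,0,-19],"twist":[0,0,0]},{"jaw":1,"xyz":[11,0,-30],"twist":[0,0,0]},{"jaw":1,"xyz":[11,0,-30],"twist":[0,0,0]},{"jaw":1,"xyz":[0,0,-25],"twist":[0,-7,0]},{"jaw":1,"xyz":[0,0,-10],"twist":[0,-7,0]},{"jaw":1,"xyz":[0,0,0],"twist":[0,-6,0]}]'; python3 -c "
from h import *
import math
c,s=math.cos(math.radians(-7.5)),math.sin(math.radians(-7.5))
for y in (42,-42): go((472+c*8-s*y,-323+s*8+c*y,120),-7.5)
print(arm.state()['qpos'],arm.state()['wrist_force'])"
```

```text
time: 8.9
position: [456.7, 42.2, 224.6]
tool_rot: [-0.001, 1.0, 0.025, -0.001]
wrist_force: [-0.4, -0.1, -4.3]
finger_gap: 12.6
grip_force: 59.1
at [456.7  42.2 224.6] yaw 2.82 toolz [-0.001  0.002 -1.   ] twist z 10.3 shift [ 71.  318.3 103.9]
at [456.7  42.2 224.6] yaw 2.82 toolz [-0.001  0.002 -1.   ] twist z 10.3 shift [ 71.  402.3 103.8]
[-0.1006965   0.10048027 -0.13880252  2.08709249  0.01439407  0.95592971
 -1.76866102] [-0.41830301 -0.11038902 -4.29555339]
```

```bash
python3 -m jog '[{"jaw":1,"xyz":[0,0,0],"twist":[0,0,5.2]},{"jaw":1,"xyz":[0,0,0],"twist":[0,0,5.1]},{"jaw":1,"xyz":[8,40,0],"twist":[0,0,0]},{"jaw":1,"xyz":[8,46,0],"twist":[0,0,0]},{"jaw":1,"xyz":[8,46,0],"twist":[0,0,0]},{"jaw":1,"xyz":[8,46,0],"twist":[0,0,0]},{"jaw":1,"xyz":[8,46,0],"twist":[0,0,0]},{"jaw":1,"xyz":[8,46,0],"twist":[0,0,0]}]'; python3 -m jog '[{"jaw":1,"xyz":[8,46,0],"twist":[0,0,0]},{"jaw":1,"xyz":[8,46,0],"twist":[0,0,0]},{"jaw":1,"xyz":[7,40,10],"twist":[0,0,0]},{"jaw":1,"xyz":[0,0,40],"twist":[0,0,0]},{"jaw":1,"xyz":[0,0,40],"twist":[0,0,0]},{"jaw":1,"xyz":[0,0,14],"twist":[0,0,0]},{"jaw":1,"xyz":[0,0,0],"twist":[0,0,0]},{"jaw":1,"xyz":[0,0,0],"twist":[0,0,0]}]'; python3 -c "
from h import *
import math
c,s=math.cos(math.radians(-7.5)),math.sin(math.radians(-7.5))
for y in (42,-42): go((472+c*8-s*y,-323+s*8+c*y,59),-7.5)
p=snap('wrist','pics/w4.png'); print(arm.state()['wrist_force'])"
```

```text
time: 9.7
position: [467.9, -234.1, 221.9]
tool_rot: [-0.0, 0.998, -0.065, -0.0]
wrist_force: [1.9, 1.2, -2.6]
finger_gap: 12.8
grip_force: 59.4
time: 10.5
position: [474.3, -366.1, 119.2]
tool_rot: [0.0, 0.998, -0.065, 0.0]
wrist_force: [0.6, -0.1, -2.2]
finger_gap: 12.8
grip_force: 59.5
at [ 474.3 -366.1  119.2] yaw -7.46 toolz [ 0.001 -0.    -1.   ] twist z 0.0 shift [  0.  -84.5  60.2]
at [ 474.3 -366.1  119.2] yaw -7.46 toolz [ 0.001 -0.    -1.   ] twist z 0.0 shift [ 0.  -0.5 60.2]
[ 0.85315975 -1.02430224 -2.71571303]
```

View pics/w4.png

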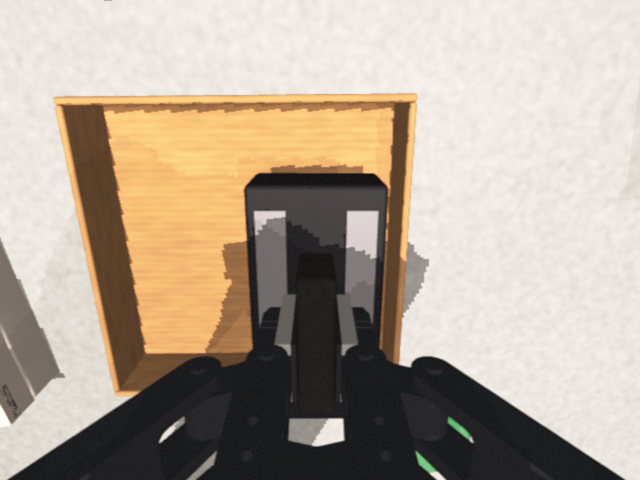

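Pack hangs inside the carton's right half with even margins: right wall edge near column 405, pack 247–387. Lowering and releasing.

```bash
python3 -m jog '[{"jaw":1,"xyz":[0,0,35],"twist":[0,0,0]},{"jaw":1,"xyz":[0,0,15],"twist":[0,0,0]},{"jaw":1,"xyz":[0,0,6],"twist":[0,0,0]},{"jaw":1,"xyz":[0,0,3],"twist":[0,0,0]},{"jaw":1,"xyz":[0,0,2],"twist":[0,0,0]},{"jaw":1,"xyz":[0,0,0],"twist":[0,0,0]},{"jaw":0.65,"xyz":[0,0,0],"twist":[0,0,0]},{"jaw":0.65,"xyz":[0,0,0],"twist":[0,0,0]}]'; python3 -m jog '[{"jaw":0.65,"xyz":[0,0,0],"twist":[0,0,0]},{"jaw":0.65,"xyz":[0,0,-15],"twist":[0,0,0]},{"jaw":0.65,"xyz":[0,0,-40],"twist":[0,0,0]},{"jaw":0.65,"xyz":[0,0,-50],"twist":[0,0,0]},{"jaw":0.65,"xyz":[0,0,-20],"twist":[0,0,-5.2]},{"jaw":0.65,"xyz":[0,0,0],"twist":[0,0,-5.2]},{"jaw":0.65,"xyz":[0,-20,0],"twist":[0,0,0]},{"jaw":0.65,"xyz":[0,-30,0],"twist":[0,0,0]}]'; python3 -c "
from h import *
go((475,-36,84),3.0)"
```

```text
time: 11.35
position: [474.0, -365.9, 57.7]
tool_rot: [0.0, 0.998, -0.065, 0.0]
wrist_force: [-0.1, 0.9, 0.0]
finger_gap: 30.0
grip_force: 0.0
time: 12.15
position: [470.8, -316.7, 183.4]
tool_rot: [0.001, 1.0, 0.024, 0.001]
wrist_force: [1.2, 0.8, -0.0]
finger_gap: 30.1
grip_force: 0.0
at [ 470.8 -316.7  183.4] yaw 2.8 toolz [ 0.001 -0.001 -1.   ] twist z -0.2 shift [  18.8 -280.2   99.1]
```

```bash
python3 -m jog '[{"jaw":0.5,"xyz":[3,-40,0],"twist":[0,0,-0.2]},{"jaw":0.5,"xyz":[3,-40,0],"twist":[0,0,0]},{"jaw":0.5,"xyz":[3,-40,0],"twist":[0,0,0]},{"jaw":0.5,"xyz":[3,-40,0],"twist":[0,0,0]},{"jaw":0.5,"xyz":[3,-40,0],"twist":[0,0,0]},{"jaw":0.5,"xyz":[2,-40,0],"twist":[0,0,0]},{"jaw":0.5,"xyz":[2,-38,0],"twist":[0,0,0]},{"jaw":0.5,"xyz":[0,0,0],"twist":[0,0,0]}]'; python3 -m jog '[{"jaw":0.5,"xyz":[0,0,40],"twist":[0,0,0]},{"jaw":0.5,"xyz":[0,0,40],"twist":[0,0,0]},{"jaw":0.5,"xyz":[0,0,18],"twist":[0,0,0]},{"jaw":0.5,"xyz":[0,0,0],"twist":[0,0,0]},{"jaw":0.5,"xyz":[0,0,0],"twist":[0,0,0]},{"jaw":0.5,"xyz":[0,0,0],"twist":[0,0,0]},{"jaw":0.5,"xyz":[0,0,0],"twist":[0,0,0]},{"jaw":0.5,"xyz":[0,0,0],"twist":[0,0,0]}]';  python3 -c "
from h import *
go((475,-36,84),3.0)"
```

```text
time: 12.95
position: [475.2, -32.4, 183.3]
tool_rot: [-0.0, 1.0, 0.03, 0.001]
wrist_force: [-0.2, -0.7, 0.4]
finger_gap: 42.8
grip_force: 0.0
time: 13.75
position: [475.5, -37.1, 84.9]
tool_rot: [-0.0, 1.0, 0.027, 0.001]
wrist_force: [1.6, -0.4, -0.1]
finger_gap: 42.8
grip_force: 0.0
at [475.5 -37.1  84.9] yaw 3.13 toolz [ 0.002  0.    -1.   ] twist z 0.1 shift [-0.4 -1.2  0.9]
```

```bash
python3 -m jog '[{"jaw":1,"xyz":[0,-1,1],"twist":[0,0,0]},{"jaw":1,"xyz":[0,0,0],"twist":[0,0,0]},{"jaw":1,"xyz":[0,0,0],"twist":[0,0,0]},{"jaw":1,"xyz":[0,0,0],"twist":[0,0,0]},{"jaw":1,"xyz":[0,0,0],"twist":[0,0,0]},{"jaw":1,"xyz":[-4.8,0,-6.3],"twist":[0,5,0]},{"jaw":1,"xyz":[-4.8,0,-6.3],"twist":[0,5,0]},{"jaw":1,"xyz":[0,0,0],"twist":[0,0,0]}]';  python3 -m jog '[{"jaw":1,"xyz":[-4.8,0,-6.3],"twist":[0,5,0]},{"jaw":1,"xyz":[-4.6,0,-6.0],"twist":[0,4.5,0]},{"jaw":1,"xyz":[0,0,0],"twist":[0,0,0]},{"jaw":1,"xyz":[7.5,0,2.7],"twist":[0,0,0]},{"jaw":1,"xyz":[8,0,2],"twist":[0,0,0]},{"jaw":1,"xyz":[7,0,-19],"twist":[0,0,0]},{"jaw":1,"xyz":[11,0,-30],"twist":[0,0,0]},{"jaw":1,"xyz":[0,0,0],"twist":[0,0,0]}]'; python3 -c "
from h import *
go((475,-36,84),3.0); print(arm.state()['wrist_force'],arm.state()['finger_gap'])"
```

```text
time: 14.55
position: [462.9, -37.1, 95.3]
tool_rot: [-0.002, 0.996, 0.027, 0.088]
wrist_force: [-0.4, 0.7, -3.3]
finger_gap: 12.5
grip_force: 60.4
time: 15.35
position: [472.9, -36.2, 161.3]
tool_rot: [-0.005, 0.985, 0.027, 0.171]
wrist_force: [-0.9, 0.3, -5.0]
finger_gap: 12.9
grip_force: 60.6
at [472.9 -36.2 161.3] yaw 3.13 toolz [ 0.337  0.019 -0.941] twist z 0.1 shift [-24.1   0.   73.5]
[-0.90277778  0.3070832  -5.02296234] 12.919615571311272
```

```bash
python3 -m jog '[{"jaw":1,"xyz":[7,0,-20],"twist":[0,0,0]},{"jaw":1,"xyz":[0,0,-15],"twist":[0,-7,0]},{"jaw":1,"xyz":[0,0,-10],"twist":[0,-7,0]},{"jaw":1,"xyz":[0,0,0],"twist":[0,-5.5,0]},{"jaw":1,"xyz":[0,0,0],"twist":[0,0,5.3]},{"jaw":1,"xyz":[0,0,0],"twist":[0,0,5.3]},{"jaw":1,"xyz":[0,40,0],"twist":[0,0,0]},{"jaw":1,"xyz":[0,40,0],"twist":[0,0,0]}]';  python3 -c "
from h import *
go((485.4,-282.5,62),-7.5); print(arm.state()['wrist_force'],arm.state()['finger_gap'])"
```

```text
time: 16.15
position: [453.1, -116.4, 202.5]
tool_rot: [-0.0, 0.998, -0.064, -0.001]
wrist_force: [1.2, -1.0, -3.1]
finger_gap: 12.7
grip_force: 60.5
at [ 453.1 -116.4  202.5] yaw -7.31 toolz [-0.002  0.    -1.   ] twist z 0.2 shift [ 54.  160.5 140.4]
[ 1.24343032 -0.95086388 -3.128975  ] 12.672779912265517
```

```bash
python3 -m jog '[{"jaw":1,"xyz":[13.5,39,0],"twist":[0,0,0]},{"jaw":1,"xyz":[13.5,39,0],"twist":[0,0,0]},{"jaw":1,"xyz":[13.5,39,0],"twist":[0,0,0]},{"jaw":1,"xyz":[13.5,39,0],"twist":[0,0,0]},{"jaw":1,"xyz":[0,0,40],"twist":[0,0,0]},{"jaw":1,"xyz":[0,0,40],"twist":[0,0,0]},{"jaw":1,"xyz":[0,0,0],"twist":[0,0,0]},{"jaw":1,"xyz":[0,0,0],"twist":[0,0,0]}]';  python3 -c "
from h import *
go((485.4,-282.5,60),-7.5); print(arm.state()['wrist_force'],arm.state()['finger_gap'])"
```

```text
time: 16.95
position: [485.7, -277.8, 122.8]
tool_rot: [-0.0, 0.998, -0.065, -0.001]
wrist_force: [0.4, 0.5, -2.2]
finger_gap: 12.8
grip_force: 60.4
at [ 485.7 -277.8  122.8] yaw -7.45 toolz [-0.002  0.001 -1.   ] twist z 0.1 shift [ 0.5  4.7 62.8]
[ 0.43026784  0.51609225 -2.20739448] 12.751541364432736
```

```bash
python3 -m jog '[{"jaw":1,"xyz":[0,3,30],"twist":[0,0,0]},{"jaw":1,"xyz":[0,0,20],"twist":[0,0,0]},{"jaw":1,"xyz":[0,0,8],"twist":[0,0,0]},{"jaw":1,"xyz":[0,0,4],"twist":[0,0,0]},{"jaw":1,"xyz":[0,0,2],"twist":[0,0,0]},{"jaw":1,"xyz":[0,0,0],"twist":[0,0,0]},{"jaw":0.65,"xyz":[0,0,0],"twist":[0,0,0]},{"jaw":0.65,"xyz":[0,0,0],"twist":[0,0,0]}]'; python3 -m jog '[{"jaw":0.65,"xyz":[0,0,0],"twist":[0,0,0]},{"jaw":0.65,"xyz":[0,0,-15],"twist":[0,0,0]},{"jaw":0.65,"xyz":[0,0,-40],"twist":[0,0,0]},{"jaw":0.65,"xyz":[0,0,-50],"twist":[0,0,0]},{"jaw":0.65,"xyz":[0,0,-40],"twist":[0,0,-5]},{"jaw":0.65,"xyz":[0,0,-10],"twist":[0,0,-5.3]},{"jaw":0.65,"xyz":[0,0,0],"twist":[0,0,0]},{"jaw":0.65,"xyz":[0,0,0],"twist":[0,0,0]}]'; python3 -c "
from h import *
go((402,242,220),-10)
p=snap('wrist'); t=snap('top')
f=np.hstack([p['frame'],0*p['frame']]); cv2.imwrite('pics/m1.png',np.hstack([cv2.resize(p['frame'],(400,300)),cv2.resize(t['frame'][120:300,80:320],(400,300))])[:,:,::-1])"
```

```text
time: 17.75
position: [485.6, -281.0, 60.0]
tool_rot: [0.0, 0.998, -0.065, 0.001]
wrist_force: [-0.1, 0.6, -0.9]
finger_gap: 30.1
grip_force: 0.0
time: 18.55
position: [484.7, -280.7, 214.4]
tool_rot: [-0.0, 1.0, 0.023, 0.0]
wrist_force: [-0.4, 0.2, -0.0]
finger_gap: 29.9
grip_force: 0.0
at [ 484.7 -280.7  214.4] yaw 2.68 toolz [ 0.  0. -1.] twist z 12.7 shift [-172.2 -500.4   -5.6]
```

View pics/m1.png

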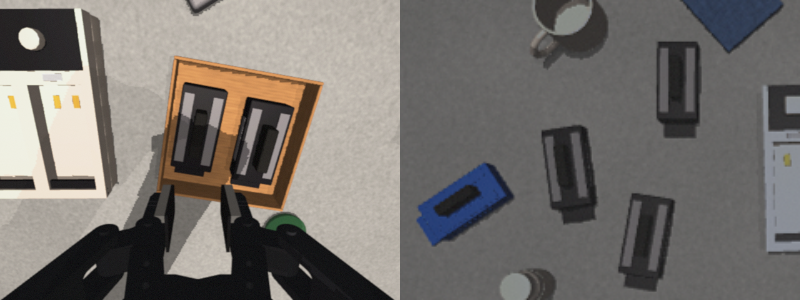

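Both spent packs lie flat side by side in the carton (200,130 and 262,140 in the left half), and the fresh packs are where they were. Next is fresh pack C.

```bash
python3 -m jog '[{"jaw":0.5,"xyz":[0,0,0],"twist":[0,0,6.3]},{"jaw":0.5,"xyz":[0,0,0],"twist":[0,0,6.3]},{"jaw":0.5,"xyz":[-14,-42,0],"twist":[0,0,0]},{"jaw":0.5,"xyz":[-14,-42,0],"twist":[0,0,0]},{"jaw":0.5,"xyz":[-14,-42,0],"twist":[0,0,0]},{"jaw":0.5,"xyz":[-14,-42,0],"twist":[0,0,0]},{"jaw":0.5,"xyz":[-14,-42,0],"twist":[0,0,0]},{"jaw":0.5,"xyz":[-14,-42,0],"twist":[0,0,0]}]'; python3 -m jog '[{"jaw":0.5,"xyz":[-14,-42,0],"twist":[0,0,0]},{"jaw":0.5,"xyz":[-14,-42,0],"twist":[0,0,0]},{"jaw":0.5,"xyz":[-14,-42,0],"twist":[0,0,0]},{"jaw":0.5,"xyz":[-14,-42,0],"twist":[0,0,0]},{"jaw":0.5,"xyz":[-14,-42,0],"twist":[0,0,0]},{"jaw":0.5,"xyz":[-16,-42,0],"twist":[0,0,0]},{"jaw":0.5,"xyz":[0,0,0],"twist":[0,0,0]},{"jaw":0.5,"xyz":[0,0,0],"twist":[0,0,0]}]'
cat >> h.py <<'E'
def ribs(p,zb=0):
    "pack top faces, from the two grey stripes and outline: dark blobs -> minAreaRect"
    for q in ("new0",):
        for l in arm.landmark_of(p,q)[:4]: print(q,np.round(l["centre"],1),round(l["score"],2),np.round(at(p,l["centre"],zb),1))
E
python3 -c "
from h import *
p=snap('wrist','pics/w5.png'); go((402,242,52),-10); ribs(p)
np.savez('w5.npz',Tw=p['Tw'],k=[p['fx'],p['fy'],p['cx'],p['cy']])"
```

```text
time: 19.45
position: [443.9, -16.6, 213.4]
tool_rot: [0.0, 0.996, -0.086, -0.001]
wrist_force: [1.8, 0.1, -0.2]
finger_gap: 42.8
grip_force: 0.0
time: 20.25
position: [402.2, 245.3, 213.1]
tool_rot: [0.001, 0.996, -0.085, -0.001]
wrist_force: [0.3, -2.1, -0.3]
finger_gap: 42.7
grip_force: 0.0
at [402.6 244.2 213.3] yaw -9.8 toolz [-0.002 -0.001 -1.   ] twist z 0.2 shift [  0.    2.1 161.3]
new0 [161.4 122.3] 0.98 [488.2 360.2   0. ]
new0 [310.3 205.3] 0.84 [397.6 250.6   0. ]
new0 [254.5 418.7] 0.59 [174.  350.9   0. ]
new0 [ 25.6 208.1] 0.56 [437.6 500.7   0. ]
```

View pics/w5.png

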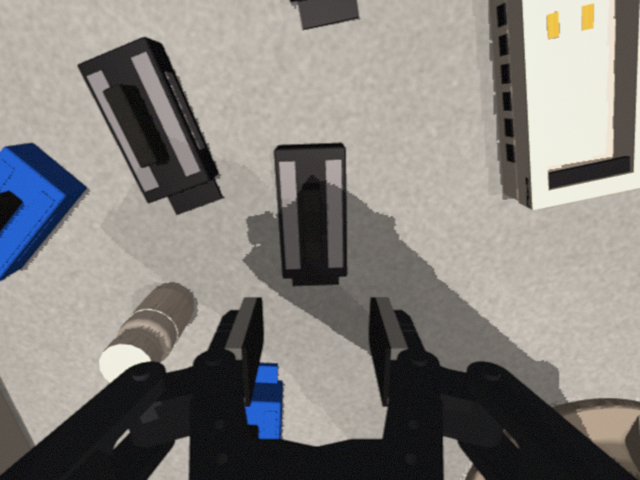

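Pack C's top-face corners are at (276,149), (345,149), (346,276) and (283,277), almost aligned with the tool. The blue look-alikes and the jar at left stay clear.

```bash
cat >> h.py <<'E'
def face(f,px,z=34):
    d=np.load(f); k=d["k"]; p=dict(Tw=d["Tw"],fx=k[0],fy=k[1],cx=k[2],cy=k[3])
    w=np.array([at(p,x,z)[:2] for x in px]); c=w.mean(0); ax=(w[0]+w[1]-w[2]-w[3])/2; lat=(w[0]+w[3]-w[1]-w[2])/2
    yaw=np.degrees(np.arctan2(ax[1],ax[0])); print("centre",np.round(c,1),"yaw",round(yaw,1),"len",np.round([np.hypot(*ax),np.hypot(*lat)],1)); return c,yaw
E
python3 -c "
from h import *
c,y=face('w5.npz',[(276,149),(345,149),(346,276),(283,277)]); go((c[0],c[1],54),y)"
```

```text
centre [396.9 248.4] yaw -8.1 len [106.5  53.1]
at [402.9 243.7 213.5] yaw -9.86 toolz [-0.001 -0.001 -1.   ] twist z -1.8 shift [ -6.4  -4.  159.5]
```

```bash
python3 -m jog '[{"jaw":0.5,"xyz":[-6,-4,30],"twist":[0,0,-1.8]},{"jaw":0.5,"xyz":[0,0,40],"twist":[0,0,0]},{"jaw":0.5,"xyz":[0,0,40],"twist":[0,0,0]},{"jaw":0.5,"xyz":[0,0,30],"twist":[0,0,0]},{"jaw":0.5,"xyz":[0,0,14],"twist":[0,0,0]},{"jaw":0.5,"xyz":[0,0,5],"twist":[0,0,0]},{"jaw":0.5,"xyz":[0,0,0],"twist":[0,0,0]},{"jaw":0.5,"xyz":[0,0,0],"twist":[0,0,0]}]'; python3 -c "
from h import *
go((397,248.4,54),-8.1)"; python3 -m jog '[{"jaw":0.7,"xyz":[0,0,0],"twist":[0,0,0]},{"jaw":1,"xyz":[0,0,0],"twist":[0,0,0]},{"jaw":1,"xyz":[0,0,0],"twist":[0,0,0]},{"jaw":1,"xyz":[0,0,0],"twist":[0,0,0]},{"jaw":1,"xyz":[0,0,0],"twist":[0,0,0]},{"jaw":1,"xyz":[0,0,-20],"twist":[0,0,0]},{"jaw":1,"xyz":[0,0,-40],"twist":[0,0,0]},{"jaw":1,"xyz":[0,0,-50],"twist":[0,0,0]}]'; python3 -m jog '[{"jaw":1,"xyz":[0,0,-40],"twist":[0,0,0]},{"jaw":1,"xyz":[0,0,0],"twist":[0,0,-5.5]},{"jaw":1,"xyz":[0,0,0],"twist":[0,0,-5.5]},{"jaw":1,"xyz":[0,0,0],"twist":[0,0,0]},{"jaw":1,"xyz":[0,0,0],"twist":[0,0,0]},{"jaw":1,"xyz":[0,0,0],"twist":[0,0,0]},{"jaw":1,"xyz":[0,0,0],"twist":[0,0,0]},{"jaw":1,"xyz":[0,0,0],"twist":[0,0,0]}]'; python3 -c "
from h import *
go((474.5,-36,160),3)
p=snap('wrist','pics/w6.png')"
```

```text
time: 21.15
position: [398.3, 249.6, 55.9]
tool_rot: [-0.0, 0.998, -0.07, 0.0]
wrist_force: [-0.7, 0.0, -0.6]
finger_gap: 42.6
grip_force: 0.0
at [398.3 249.6  55.9] yaw -8.02 toolz [ 0.001  0.001 -1.   ] twist z 0.1 shift [-1.1  1.4  1.9]
time: 21.95
position: [396.5, 249.1, 165.3]
tool_rot: [0.001, 0.998, -0.069, -0.001]
wrist_force: [1.0, 0.9, -3.3]
finger_gap: 12.6
grip_force: 61.1
time: 22.75
position: [397.7, 249.7, 205.0]
tool_rot: [0.0, 1.0, 0.026, -0.0]
wrist_force: [-0.0, -0.3, -3.4]
finger_gap: 12.6
grip_force: 61.2
at [397.7 249.7 205. ] yaw 2.99 toolz [-0. -0. -1.] twist z -0.0 shift [ 61.8 289.4  45. ]
```

View pics/w6.png

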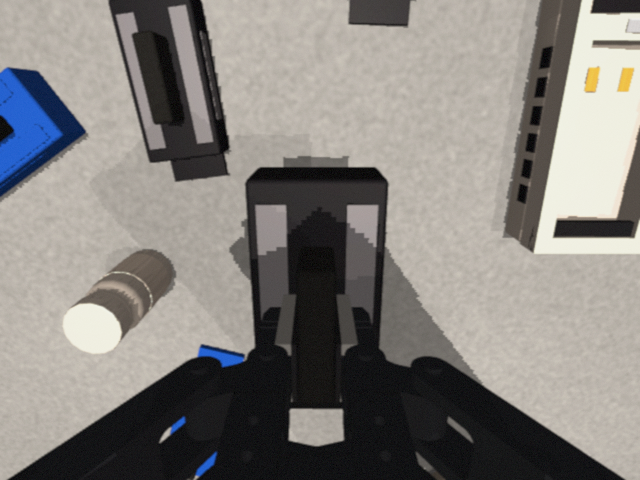

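```bash
python3 - <<'E'
from h import *
p=arm.get_image("wrist"); p["Tw"]=np.array(p["hand_eye"])
for n,row,h in (("old0",187,18.5),("C",180,20.5),("C",180,22)): print(n,at(p,(316,row),h))
print(at(p,(247,181),20.5),at(p,(387,181),20.5))
# targets: pack pose (x,z of toe tip in bay frame, tilt) -> TCP world and shift in tool axes
cat=0
E
cat >> h.py <<'E'
U=np.array([474.5,-36.0]); UY=3.0
def tcp(bay,tipx,tipz,tilt,ox,oz):
    "TCP world for a held pack: toe tip (bottom) at bay-frame tipx, tipz above the floor; TCP at pack (ox,oz)"
    t=np.radians(tilt); dx,dz=ox+75,oz
    X=tipx+dx*np.cos(t)-dz*np.sin(t); Z=30+tipz+dx*np.sin(t)+dz*np.cos(t)
    r=R.from_euler("z",UY,degrees=True).as_matrix()[:2,:2]
    q=U+r@np.array([X,80*(1-bay)]); return np.array([*q,Z])
def move(P,tilt):
    "twist (rotvec, deg) and shift in current tool axes to TCP P with tilt at yaw UY"
    p,r=tool(); g=R.from_euler("z",UY,degrees=True)*R.from_euler("x",180,degrees=True)*R.from_euler("y",tilt,degrees=True)
    print("at",np.round(p,1),"-> twist",np.round((r.inv()*g).as_rotvec(degrees=True),1),"shift now",np.round(r.inv().apply(P-p),1),"shift after",np.round(g.inv().apply(P-p),1))
E
```

```text
old0 [51.40244927  0.14562019 18.5       ]
C [53.66995226  0.14269375 20.5       ]
C [53.38926481  0.14232641 22.        ]
[ 53.2647367  -25.93427352  20.5       ] [53.3144766  26.96820824 20.5       ]
```

Run:
```python
from h import *
P=tcp(2,-58,50,18,0,55.5); print(P); move(P,18)
for a in ((2,-58,2,18),(2,-74,1,18),(2,-75,0,0)): print(a,np.round(tcp(*a,0,55.5),1))
# per-row arc shift of TCP for a 4.5 deg swing about the toe tip, in tool axes
c=np.array([-75,0,55.5]); 
for a in (-4.5,-3,4.5): print(a,c+R.from_euler("y",a,degrees=True).apply(-c))
```

```text
[ 474.87090886 -116.09034917  155.95991123]
at [397.7 249.8 205. ] -> twist [ 0. 18.  0.] shift now [ 57.9 369.4  49.1] shift after [ 39.9 369.4  64.6]
(2, -58, 2, 18) [ 474.9 -116.1  108. ]
(2, -74, 1, 18) [ 458.9 -116.9  107. ]
(2, -75, 0, 0) [ 478.7 -115.9   85.5]
-4.5 [4.12327984 0.         6.05552016]
-3 [2.80186068 0.         4.00125754]
4.5 [-4.58567978  0.         -5.7133442 ]
```

```bash
python3 -m jog '[{"jaw":1,"xyz":[6,41,0],"twist":[0,0,0]},{"jaw":1,"xyz":[6,41,0],"twist":[0,0,0]},{"jaw":1,"xyz":[6,41,0],"twist":[0,0,0]},{"jaw":1,"xyz":[6,41,0],"twist":[0,0,0]},{"jaw":1,"xyz":[6,41,0],"twist":[0,0,0]},{"jaw":1,"xyz":[7,41,0],"twist":[0,0,0]},{"jaw":1,"xyz":[7,41,0],"twist":[0,0,0]},{"jaw":1,"xyz":[7,41,0],"twist":[0,0,0]}]'; python3 -m jog '[{"jaw":1,"xyz":[7,41,0],"twist":[0,0,0]},{"jaw":1,"xyz":[0,0,0],"twist":[0,6,0]},{"jaw":1,"xyz":[0,0,0],"twist":[0,6,0]},{"jaw":1,"xyz":[0,0,0],"twist":[0,6,0]},{"jaw":1,"xyz":[0,0,0],"twist":[0,0,0]},{"jaw":1,"xyz":[0,0,0],"twist":[0,0,0]},{"jaw":1,"xyz":[0,0,0],"twist":[0,0,0]},{"jaw":1,"xyz":[0,0,0],"twist":[0,0,0]}]'
python3 - <<'E'
from h import *
for z in (30,2): move(tcp(2,-58,z,18,0,55.5),18)
E
```

```text
time: 23.65
position: [466.2, -76.8, 205.3]
tool_rot: [0.0, 1.0, 0.026, 0.0]
wrist_force: [0.8, 0.2, -2.5]
finger_gap: 12.3
grip_force: 61.1
time: 24.45
position: [475.9, -115.4, 205.3]
tool_rot: [-0.004, 0.987, 0.026, 0.156]
wrist_force: [-0.5, -0.4, -3.1]
finger_gap: 12.7
grip_force: 61.2
at [ 475.9 -115.4  205.3] -> twist [-0.   0.1  0.1] shift now [-22.4   0.6  65.6] shift after [-22.5   0.6  65.6]
at [ 475.9 -115.4  205.3] -> twist [-0.   0.1  0.1] shift now [-31.    0.6  92.2] shift after [-31.1   0.6  92.2]
```

```bash
python3 -m jog '[{"jaw":1,"xyz":[-11,0.3,33],"twist":[0,0,0]},{"jaw":1,"xyz":[-11,0.3,33],"twist":[0,0,0]},{"jaw":1,"xyz":[-5,0,15],"twist":[0,0,0]},{"jaw":1,"xyz":[-2,0,6],"twist":[0,0,0]},{"jaw":1,"xyz":[-1,0,4],"twist":[0,0,0]},{"jaw":1,"xyz":[0,0,0],"twist":[0,0,0]},{"jaw":1,"xyz":[0,0,0],"twist":[0,0,0]},{"jaw":1,"xyz":[0,0,0],"twist":[0,0,0]}]'
python3 - <<'E'
from h import *
move(tcp(2,-74,1,18,0,55.5),18); s=arm.state(); print(s["wrist_force"],s["wrist_torque"])
p=snap('wrist','pics/w7.png')
E
```

```text
time: 25.25
position: [475.3, -116.4, 110.2]
tool_rot: [-0.004, 0.987, 0.026, 0.157]
wrist_force: [0.6, -1.3, -2.0]
finger_gap: 12.4
grip_force: 61.1
at [ 475.3 -116.4  110.2] -> twist [ 0.  -0.1  0. ] shift now [-16.6  -0.3  -2. ] shift after [-16.6  -0.3  -2. ]
[ 0.60084508 -1.26434419 -2.00569296] [-0.02225087  0.57619855  0.04465423]
```

View pics/w7.png

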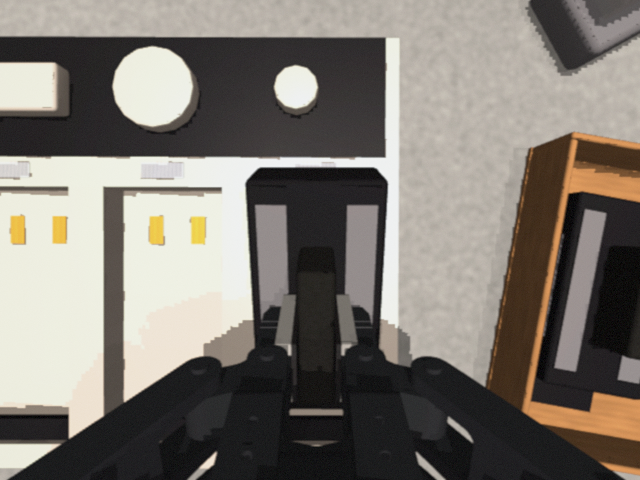

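The pack is tilted over bay2, contact-free, with its far edge at (247–387,180). The unit's right outer edge is at column 399 and the small key at (297,90). A quick lateral check, then I slide it in.

Run:
```python
from h import *
p=snap('wrist')
r=R.from_euler("z",UY,degrees=True).as_matrix()[:2,:2]
for n,px,z in (("edge",(399,60),52),("edge2",(399,150),52),("small",(297,88),65),("large",(154,86),65),("wall b1/b2 edge",(222,200),52),("b0/b1 wall R",(104,200),52),("wall L edge b0b1",(68,200),52)):
    w=at(p,px,z); print(n,np.round(w,1),"unit",np.round(r.T@(w[:2]-U),1))
```

```text
edge [ 603.5 -152.5   52. ] unit [ 122.7 -123.1]
edge2 [ 557.2 -155.1   52. ] unit [  76.3 -123.3]
small [ 581.6 -101.6   65. ] unit [103.5 -71.1]
large [578.9 -32.4  65. ] unit [104.4  -1.9]
wall b1/b2 edge [526.5 -65.   52. ] unit [ 50.4 -31.7]
b0/b1 wall R [523.2  -3.9  52. ] unit [50.3 29.5]
wall L edge b0b1 [522.2  14.7  52. ] unit [50.3 48.1]
```

```bash
sed -i 's/-36.0\]/-36.6]/' h.py; python3 -m jog '[{"jaw":1,"xyz":[-6,0.2,-1],"twist":[0,0,0]},{"jaw":1,"xyz":[-6,0,-1],"twist":[0,0,0]},{"jaw":1,"xyz":[-5,0,0.5],"twist":[0,0,0]},{"jaw":1,"xyz":[0,0,0],"twist":[0,0,0]},{"jaw":1,"xyz":[0,0,0],"twist":[0,0,0]},{"jaw":1,"xyz":[4.1,0,6.1],"twist":[0,-4.5,0]},{"jaw":1,"xyz":[0,0,0],"twist":[0,0,0]},{"jaw":1,"xyz":[0,0,0],"twist":[0,0,0]}]'
python3 - <<'E'
from h import *
move(tcp(2,-75,0,13.5,0,55.5),13.5);move(tcp(2,-75,0,0,0,55.5),0); s=arm.state(); print(s["wrist_force"],s["wrist_torque"])
E
```

```text
time: 26.15
position: [465.3, -117.0, 101.4]
tool_rot: [-0.003, 0.993, 0.027, 0.119]
wrist_force: [6.0, 0.1, 7.5]
finger_gap: 12.8
grip_force: 62.2
at [ 465.3 -117.   101.4] -> twist [ 0.  -0.1  0.1] shift now [-1.6  0.2 -0.5] shift after [-1.6  0.2 -0.5]
at [ 465.3 -117.   101.4] -> twist [  0.  -13.6   0.1] shift now [ 9.3  0.2 18.6] shift after [13.4  0.2 15.9]
[6.02124921 0.05026176 7.46456145] [-0.10123201 -1.03855146  0.00322856]
```

```bash
python3 -m jog '[{"jaw":1,"xyz":[4.5,0,6],"twist":[0,-4.5,0]},{"jaw":1,"xyz":[0,0,0],"twist":[0,0,0]},{"jaw":1,"xyz":[4.5,0,6],"twist":[0,-4.5,0]},{"jaw":1,"xyz":[0,0,0],"twist":[0,0,0]},{"jaw":1,"xyz":[2.5,0,3],"twist":[0,-2.5,0]},{"jaw":1,"xyz":[0,0,0],"twist":[0,0,0]},{"jaw":1,"xyz":[0,0,0],"twist":[0,0,0]},{"jaw":1,"xyz":[0,0,0],"twist":[0,0,0]}]'
python3 - <<'E'
from h import *
move(tcp(2,-75,0,0,0,55.5),0); s=arm.state(); print(s["wrist_force"],s["wrist_torque"])
E
```

```text
time: 26.95
position: [477.2, -116.4, 88.1]
tool_rot: [-0.001, 0.999, 0.026, 0.018]
wrist_force: [1.6, -0.3, 1.2]
finger_gap: 12.5
grip_force: 61.6
at [ 477.2 -116.4   88.1] -> twist [-0.  -2.1  0. ] shift now [1.4 0.2 2.7] shift after [1.5 0.2 2.6]
[ 1.56283135 -0.32109477  1.20512802] [ 0.07702814 -0.2727659   0.03279951]
```

```bash
python3 -m jog '[{"jaw":1,"xyz":[1.5,0,2.6],"twist":[0,-2,0]},{"jaw":1,"xyz":[0,0,0],"twist":[0,0,0]},{"jaw":0.65,"xyz":[0,0,0],"twist":[0,0,0]},{"jaw":0.5,"xyz":[0,0,0],"twist":[0,0,0]},{"jaw":0.5,"xyz":[0,0,0],"twist":[0,0,0]},{"jaw":0.5,"xyz":[0,0,-15],"twist":[0,0,0]},{"jaw":0.5,"xyz":[0,0,-40],"twist":[0,0,0]},{"jaw":0.5,"xyz":[0,0,-40],"twist":[0,0,0]}]'; python3 -m jog '[{"jaw":0.5,"xyz":[0,0,-30],"twist":[0,0,0]},{"jaw":0.5,"xyz":[0,0,0],"twist":[0,0,0]},{"jaw":0.5,"xyz":[0,0,0],"twist":[0,0,0]},{"jaw":0.5,"xyz":[0,0,0],"twist":[0,0,0]},{"jaw":0.5,"xyz":[0,0,0],"twist":[0,0,0]},{"jaw":0.5,"xyz":[0,0,0],"twist":[0,0,0]},{"jaw":0.5,"xyz":[0,0,0],"twist":[0,0,0]},{"jaw":0.5,"xyz":[0,0,0],"twist":[0,0,0]}]'
python3 - <<'E'
from h import *
go((582,229,205),3)
w=snap('wrist'); t=snap('top')
cv2.imwrite('pics/m2.png',np.hstack([cv2.resize(w['frame'],(400,300)),cv2.resize(t['frame'][120:300,80:320],(400,300))])[:,:,::-1])
for l in arm.landmark_of(t,"new0"): print(np.round(l["centre"]),round(l["score"],2),np.round(at(t,l["centre"],0)))
for l in arm.landmark_of(w,"new0"): print(np.round(l["centre"]),round(l["score"],2),np.round(at(w,l["centre"],30),1))
E
```

```text
time: 27.75
position: [478.5, -116.1, 181.2]
tool_rot: [-0.0, 1.0, 0.026, -0.001]
wrist_force: [1.1, 0.6, -0.3]
finger_gap: 43.0
grip_force: 0.0
time: 28.55
position: [479.3, -116.2, 210.3]
tool_rot: [-0.0, 1.0, 0.026, -0.0]
wrist_force: [-0.3, 0.4, -0.2]
finger_gap: 43.0
grip_force: 0.0
at [ 479.3 -116.2  210.3] yaw 3.04 toolz [-0.001  0.    -1.   ] twist z 0.0 shift [ 120.6 -339.4    5.3]
[247. 169.] 0.85 [615. 215.   0.]
[125. 240.] 0.84 [440. 495.   0.]
[388. 229.] 0.73 [ 479. -121.    0.]
[185. 221.] 0.6 [488. 357.   0.]
[313. 210.] 0.64 [ 478.3 -114.2   30. ]
```

View pics/m2.png

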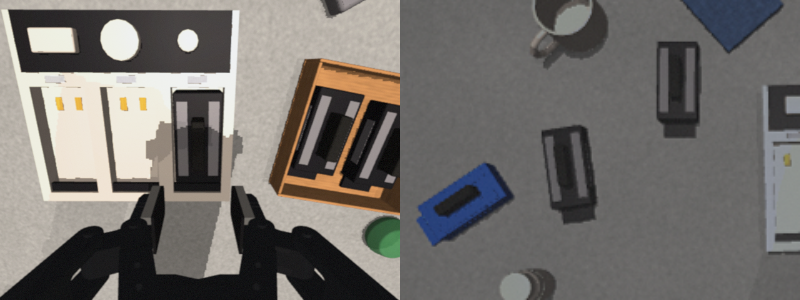

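Pack C is seated in bay2 (left half, ~(197,140)). Pack A was knocked aside and is now near (610,215), so I'll go above that spot and measure it.

```bash
python3 -m jog '[{"jaw":0.5,"xyz":[18,-40,0],"twist":[0,0,0]},{"jaw":0.5,"xyz":[18,-41,0],"twist":[0,0,0]},{"jaw":0.5,"xyz":[18,-41,0],"twist":[0,0,0]},{"jaw":0.5,"xyz":[18,-41,0],"twist":[0,0,0]},{"jaw":0.5,"xyz":[18,-41,0],"twist":[0,0,0]},{"jaw":0.5,"xyz":[18,-40,0],"twist":[0,0,0]},{"jaw":0.5,"xyz":[18,-40,0],"twist":[0,0,0]},{"jaw":0.5,"xyz":[18,-40,0],"twist":[0,0,0]}]'; python3 -m jog '[{"jaw":0.5,"xyz":[0,0,0],"twist":[0,0,0]},{"jaw":0.5,"xyz":[0,0,0],"twist":[0,0,0]},{"jaw":0.5,"xyz":[0,0,0],"twist":[0,0,0]},{"jaw":0.5,"xyz":[0,0,0],"twist":[0,0,0]},{"jaw":0.5,"xyz":[0,0,0],"twist":[0,0,0]},{"jaw":0.5,"xyz":[0,0,0],"twist":[0,0,0]},{"jaw":0.5,"xyz":[0,0,0],"twist":[0,0,0]},{"jaw":0.5,"xyz":[0,0,0],"twist":[0,0,0]}]' | head -2
python3 -c "
from h import *
p=snap('wrist','pics/w8.png'); ribs(p)
np.savez('w8.npz',Tw=p['Tw'],k=[p['fx'],p['fy'],p['cx'],p['cy']])"
```

```text
time: 29.55
position: [606.5, 216.6, 210.6]
tool_rot: [-0.0, 1.0, 0.026, 0.0]
wrist_force: [0.4, -0.2, 0.5]
finger_gap: 42.7
grip_force: 0.0
time: 30.35
position: [606.1, 214.8, 210.7]
new0 [160.8 310.6] 0.92 [489.1 358.6   0. ]
new0 [322.  193.1] 0.76 [612.9 209.8   0. ]
```

View pics/w8.png

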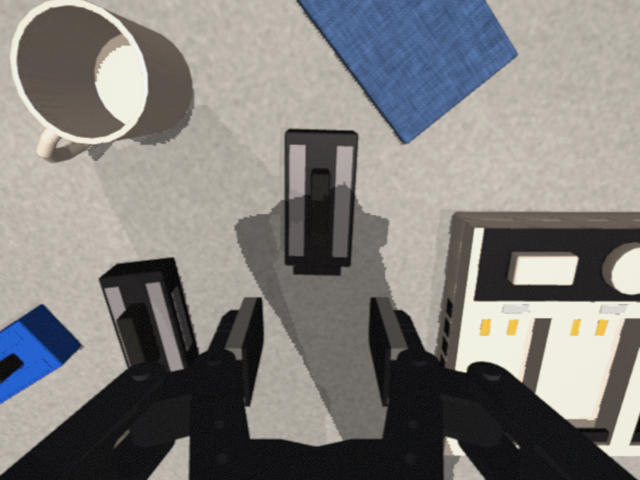

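Pack A's top-face corners are (286,133), (357,133), (352,265) and (286,264), with the mug and notebook well clear.

```bash
python3 -c "
from h import *
c,y=face('w8.npz',[(286,133),(357,133),(352,265),(286,264)]); go((c[0],c[1],54),y)"
```

```text
centre [612.9 211.7] yaw 2.2 len [106.4  54.1]
at [606.1 214.9 210.7] yaw 3.03 toolz [ 0.  0. -1.] twist z 0.8 shift [  6.7   3.5 156.7]
```

```bash
python3 -m jog '[{"jaw":0.5,"xyz":[6.5,3.5,30],"twist":[0,0,0.8]},{"jaw":0.5,"xyz":[0,0,40],"twist":[0,0,0]},{"jaw":0.5,"xyz":[0,0,40],"twist":[0,0,0]},{"jaw":0.5,"xyz":[0,0,30],"twist":[0,0,0]},{"jaw":0.5,"xyz":[0,0,12],"twist":[0,0,0]},{"jaw":0.5,"xyz":[0,0,4],"twist":[0,0,0]},{"jaw":0.5,"xyz":[0,0,0],"twist":[0,0,0]},{"jaw":0.5,"xyz":[0,0,0],"twist":[0,0,0]}]'; python3 -m jog '[{"jaw":0.7,"xyz":[0,0,0],"twist":[0,0,0]},{"jaw":1,"xyz":[0,0,0],"twist":[0,0,0]},{"jaw":1,"xyz":[0,0,0],"twist":[0,0,0]},{"jaw":1,"xyz":[0,0,0],"twist":[0,0,0]},{"jaw":1,"xyz":[0,0,0],"twist":[0,0,0]},{"jaw":1,"xyz":[0,0,-20],"twist":[0,0,0]},{"jaw":1,"xyz":[0,0,-40],"twist":[0,0,0]},{"jaw":1,"xyz":[0,0,-50],"twist":[0,0,0]}]'; python3 -m jog '[{"jaw":1,"xyz":[0,0,-40],"twist":[0,0,-0.8]},{"jaw":1,"xyz":[0,0,0],"twist":[0,0,0]},{"jaw":1,"xyz":[0,0,0],"twist":[0,0,0]},{"jaw":1,"xyz":[0,0,0],"twist":[0,0,0]},{"jaw":1,"xyz":[0,0,0],"twist":[0,0,0]},{"jaw":1,"xyz":[0,0,0],"twist":[0,0,0]},{"jaw":1,"xyz":[0,0,0],"twist":[0,0,0]},{"jaw":1,"xyz":[0,0,0],"twist":[0,0,0]}]' >/dev/null
cat >> h.py <<'E'
def stripe(f):
    "start rows of the two grey stripes of the held pack (gray image rows 165-260)"
    g=cv2.cvtColor(f,cv2.COLOR_RGB2GRAY).astype(float); o=[]
    for c0,c1 in ((260,280),(352,372)):
        v=g[185:260,c0:c1].mean(1); o.append(185+int(np.argmax(np.diff(v))))
    return o
E
python3 - <<'E'
from h import *
for n in ("w4","w6","w7"): print(n,stripe(cv2.imread(f"pics/{n}.png")[:,:,::-1]))
p=snap('wrist','pics/w9.png'); print("now",stripe(p["frame"]))
move(tcp(1,-58,60,18,0,55.5),0); s=arm.state(); print(s["wrist_force"],s["finger_gap"])
E
```

```text
time: 31.25
position: [613.7, 212.1, 56.3]
tool_rot: [-0.0, 1.0, 0.019, 0.001]
wrist_force: [0.7, 1.0, 0.5]
finger_gap: 42.6
grip_force: 0.0
time: 32.05
position: [611.4, 211.3, 164.2]
tool_rot: [0.001, 1.0, 0.02, -0.002]
wrist_force: [0.1, 0.3, -3.0]
finger_gap: 12.8
grip_force: 59.0
w4 [210, 210]
w6 [204, 204]
w7 [204, 204]
now [203, 203]
at [612.7 211.7 204.4] -> twist [0. 0. 0.] shift now [-155.   240.7   38.5] shift after [-154.8  240.8   38.4]
[-0.61855178  0.06963752 -3.13378334] 12.337449387279912
```

```bash
python3 -m jog '[{"jaw":1,"xyz":[-26,40,0],"twist":[0,0,0]},{"jaw":1,"xyz":[-26,40,0],"twist":[0,0,0]},{"jaw":1,"xyz":[-26,40,0],"twist":[0,0,0]},{"jaw":1,"xyz":[-26,40,0],"twist":[0,0,0]},{"jaw":1,"xyz":[-26,40,0],"twist":[0,0,0]},{"jaw":1,"xyz":[-25,40.5,0],"twist":[0,0,0]},{"jaw":1,"xyz":[0,0,0],"twist":[0,6,0]},{"jaw":1,"xyz":[0,0,0],"twist":[0,6,0]}]'; python3 -m jog '[{"jaw":1,"xyz":[0,0,0],"twist":[0,6,0]},{"jaw":1,"xyz":[0,0,0],"twist":[0,0,0]},{"jaw":1,"xyz":[0,0,0],"twist":[0,0,0]},{"jaw":1,"xyz":[0,0,0],"twist":[0,0,0]},{"jaw":1,"xyz":[0,0,0],"twist":[0,0,0]},{"jaw":1,"xyz":[0,0,0],"twist":[0,0,0]},{"jaw":1,"xyz":[0,0,0],"twist":[0,0,0]},{"jaw":1,"xyz":[0,0,0],"twist":[0,0,0]}]'
python3 - <<'E'
from h import *
for z in (2,): move(tcp(1,-58,z,18,0,55.8),18)
print(arm.state()["qpos"])
E
```

```text
time: 33.7
position: [470.8, -37.9, 205.1]
tool_rot: [-0.003, 0.994, 0.025, 0.107]
wrist_force: [0.3, 0.3, -3.4]
finger_gap: 12.2
grip_force: 59.5
time: 34.5
position: [470.8, -36.6, 204.5]
tool_rot: [-0.004, 0.987, 0.026, 0.156]
wrist_force: [0.2, -0.4, -3.8]
finger_gap: 12.7
grip_force: 59.5
at [470.8 -36.6 204.5] -> twist [-0.  0.  0.] shift now [-29.9   0.2  91.5] shift after [-29.9   0.2  91.5]
[-0.07141005 -0.00895494  0.01078856  2.29670383  0.00468311  0.54021818
 -1.58202785]
```

```bash
python3 -m jog '[{"jaw":1,"xyz":[-11,0.2,33],"twist":[0,0,0]},{"jaw":1,"xyz":[-10,0,33],"twist":[0,0,0]},{"jaw":1,"xyz":[-5,0,15],"twist":[0,0,0]},{"jaw":1,"xyz":[-2,0,6],"twist":[0,0,0]},{"jaw":1,"xyz":[-1,0,4],"twist":[0,0,0]},{"jaw":1,"xyz":[0,0,0],"twist":[0,0,0]},{"jaw":1,"xyz":[0,0,0],"twist":[0,0,0]},{"jaw":1,"xyz":[0,0,0],"twist":[0,0,0]}]'
python3 - <<'E'
from h import *
move(tcp(1,-74,1,18,0,55.8),18); s=arm.state(); print(s["wrist_force"],s["qpos"])
E
```

```text
time: 35.3
position: [471.8, -36.8, 110.0]
tool_rot: [-0.004, 0.987, 0.026, 0.157]
wrist_force: [-0.2, -0.7, -3.6]
finger_gap: 12.6
grip_force: 59.4
at [471.8 -36.8 110. ] -> twist [-0.  -0.1  0. ] shift now [-17.2  -0.   -2.7] shift after [-17.2  -0.   -2.7]
[-0.18733511 -0.65502194 -3.63250407] [-6.89142441e-02  1.70933138e-01  9.77426624e-03  2.38404676e+00
  1.25924182e-03  2.70885674e-01 -1.57860327e+00]
```

```bash
python3 -m jog '[{"jaw":1,"xyz":[-6,0,-1],"twist":[0,0,0]},{"jaw":1,"xyz":[-6,0,-1],"twist":[0,0,0]},{"jaw":1,"xyz":[-5,0,0],"twist":[0,0,0]},{"jaw":1,"xyz":[0,0,0],"twist":[0,0,0]},{"jaw":1,"xyz":[0,0,0],"twist":[0,0,0]},{"jaw":1,"xyz":[4.1,0,6.1],"twist":[0,-4.5,0]},{"jaw":1,"xyz":[0,0,0],"twist":[0,0,0]},{"jaw":1,"xyz":[0,0,0],"twist":[0,0,0]}]'
python3 - <<'E'
from h import *
move(tcp(1,-75,0,13.5,0,55.8),13.5); s=arm.state(); print(s["wrist_force"],s["wrist_torque"])
E
python3 -m jog '[{"jaw":1,"xyz":[4.5,0,6],"twist":[0,-4.5,0]},{"jaw":1,"xyz":[0,0,0],"twist":[0,0,0]},{"jaw":1,"xyz":[4.5,0,6],"twist":[0,-4.5,0]},{"jaw":1,"xyz":[0,0,0],"twist":[0,0,0]},{"jaw":1,"xyz":[2.5,0,3],"twist":[0,-2.5,0]},{"jaw":1,"xyz":[0,0,0],"twist":[0,0,0]},{"jaw":1,"xyz":[0,0,0],"twist":[0,0,0]},{"jaw":1,"xyz":[0,0,0],"twist":[0,0,0]}]'
python3 - <<'E'
from h import *
move(tcp(1,-75,0,0,0,55.8),0); s=arm.state(); print(s["wrist_force"],s["wrist_torque"])
E
```

```text
time: 36.1
position: [461.0, -37.3, 101.3]
tool_rot: [-0.003, 0.993, 0.026, 0.118]
wrist_force: [4.0, 1.3, 2.5]
finger_gap: 12.3
grip_force: 60.2
at [461.  -37.3 101.3] -> twist [-0.  -0.1  0. ] shift now [-1.4  0.  -0.8] shift after [-1.4  0.  -0.8]
[4.0105169  1.28855028 2.45750576] [ 0.0852606  -0.52829103 -0.00478032]
time: 36.9
position: [473.3, -36.7, 88.3]
tool_rot: [-0.0, 0.999, 0.026, 0.018]
wrist_force: [0.7, 1.1, -3.2]
finger_gap: 12.5
grip_force: 59.6
at [473.3 -36.7  88.3] -> twist [-0. -2.  0.] shift now [ 1.2 -0.1  2.6] shift after [ 1.2 -0.1  2.5]
[ 0.72325924  1.10714981 -3.20233041] [-0.03082873  0.08114351 -0.02803293]
```

```bash
python3 -m jog '[{"jaw":1,"xyz":[1.3,0,2.6],"twist":[0,-2,0]},{"jaw":1,"xyz":[0,0,0],"twist":[0,0,0]},{"jaw":0.65,"xyz":[0,0,0],"twist":[0,0,0]},{"jaw":0.5,"xyz":[0,0,0],"twist":[0,0,0]},{"jaw":0.5,"xyz":[0,0,0],"twist":[0,0,0]},{"jaw":0.5,"xyz":[0,0,-15],"twist":[0,0,0]},{"jaw":0.5,"xyz":[0,0,-40],"twist":[0,0,0]},{"jaw":0.5,"xyz":[0,0,-40],"twist":[0,0,0]}]'; python3 -m jog '[{"jaw":0.5,"xyz":[0,0,-30],"twist":[0,0,0]},{"jaw":0.5,"xyz":[0,0,0],"twist":[0,0,0]},{"jaw":0.5,"xyz":[0,0,0],"twist":[0,0,0]},{"jaw":0.5,"xyz":[0,0,0],"twist":[0,0,0]},{"jaw":0.5,"xyz":[3.5,-40,0],"twist":[0,0,0]},{"jaw":0.5,"xyz":[3.5,-40,0],"twist":[0,0,0]},{"jaw":0.5,"xyz":[3.5,-40,0],"twist":[0,0,0]},{"jaw":0.5,"xyz":[3.5,-40,0],"twist":[0,0,0]}]';python3 -m jog '[{"jaw":0.5,"xyz":[4,-40,0],"twist":[0,0,0]},{"jaw":0.5,"xyz":[4,-40,0],"twist":[0,0,0]},{"jaw":0.5,"xyz":[4,-40,0],"twist":[0,0,0]},{"jaw":0.5,"xyz":[4,-40,0],"twist":[0,0,0]},{"jaw":0.5,"xyz":[4,-40,0],"twist":[0,0,0]},{"jaw":0.5,"xyz":[0,-30,0],"twist":[0,0,-4]},{"jaw":0.5,"xyz":[0,0,0],"twist":[0,0,0]},{"jaw":0.5,"xyz":[0,0,0],"twist":[0,0,0]}]'
python3 - <<'E'
from h import *
p=snap('wrist','pics/w10.png'); ribs(p); t=snap("top"); ribs(t)
np.savez('w10.npz',Tw=p['Tw'],k=[p['fx'],p['fy'],p['cx'],p['cy']])
g=cv2.cvtColor(p["frame"],cv2.COLOR_RGB2GRAY)
# outline of the pack near the landmark: dark+stripe region by color: find grey stripes? print body rect by thresholding dark
f=p["frame"].astype(int); m=((f.max(2)<75)).astype(np.uint8)*255; m[290:]=0
cs,_=cv2.findContours(m,cv2.RETR_EXTERNAL,cv2.CHAIN_APPROX_SIMPLE)
for c in cs:
    if cv2.contourArea(c)>1500: print(cv2.contourArea(c),cv2.minAreaRect(c),cv2.boundingRect(c))
E
```

```text
time: 37.7
position: [474.8, -36.6, 181.7]
tool_rot: [-0.0, 1.0, 0.026, -0.001]
wrist_force: [1.0, -0.0, 1.6]
finger_gap: 42.5
grip_force: 0.0
time: 38.5
position: [480.3, 125.3, 209.7]
tool_rot: [0.0, 1.0, 0.026, -0.001]
wrist_force: [0.5, -0.2, -0.3]
finger_gap: 42.6
grip_force: 0.0
time: 39.3
position: [488.1, 354.8, 209.2]
tool_rot: [0.001, 0.998, 0.062, -0.001]
wrist_force: [0.3, -0.2, -0.4]
finger_gap: 42.7
grip_force: 0.0
new0 [149.8 237.4] 0.81 [435.6 498.9   0. ]
new0 [308.1 200.6] 0.66 [487.1 361.3   0. ]
new0 [354.9 228.6] 0.95 [479.3 -43.8   0. ]
new0 [185.4 221.7] 0.91 [486.2 355.9   0. ]
new0 [390.9 228.6] 0.68 [ 481.2 -128.8    0. ]
new0 [315.4 228.9] 0.45 [476.4  49.4   0. ]
9560.5 ((308.6478271484375, 208.23526000976562), (144.49176025390625, 71.22035217285156), 86.90594482421875) (270, 135, 76, 147)
```

Run:
```python
from h import *
f=cv2.imread("pics/w10.png"); d=np.load("w10.npz"); k=d["k"]; p=dict(Tw=d["Tw"],fx=k[0],fy=k[1],cx=k[2],cy=k[3])
g=f.max(2); m=(g<75).astype(np.uint8)*255; m[290:]=0
cs,_=cv2.findContours(m,cv2.RETR_EXTERNAL,cv2.CHAIN_APPROX_SIMPLE); c=max([c for c in cs if cv2.boundingRect(c)[0]==270],key=cv2.contourArea)
h=np.zeros_like(g); cv2.fillPoly(h,[cv2.convexHull(c)],255); h=cv2.erode(h,np.ones((7,7)))
s=((g>=80)&(h>0)).astype(np.uint8)
n,l,st,ce=cv2.connectedComponentsWithStats(s)
for i in range(1,n):
    if st[i,4]>300:
        r=cv2.minAreaRect(np.argwhere(l==i)[:,::-1].astype(np.float32)); b=cv2.boxPoints(r); b=b[np.argsort(b[:,1])]
        w=[at(p,x,34)[:2] for x in (b[:2].mean(0),b[2:].mean(0))]; a=w[0]-w[1]
        print(st[i],np.round(b).tolist(),"mid",np.round((w[0]+w[1])/2,1),"len",round(np.hypot(*a),1),"yaw",round(np.degrees(np.arctan2(a[1],a[0])),1))
```

```text
[ 320  149   21  113 1786] [[338.0, 149.0], [320.0, 150.0], [344.0, 260.0], [326.0, 261.0]] mid [492.1 342.3] len 90.9 yaw 10.8
[ 273  152   25  112 1735] [[291.0, 152.0], [273.0, 153.0], [299.0, 262.0], [281.0, 263.0]] mid [485.5 378.2] len 90.1 yaw 9.7
```

```bash
python3 -c "
from h import *
go((488.5,360.3,55.5),10.3)"
```

```text
at [489.1 353.5 210.5] yaw 6.93 toolz [-0.    -0.001 -1.   ] twist z -3.4 shift [  0.7  -6.9 155. ]
```

```bash
python3 -m jog '[{"jaw":0.5,"xyz":[0,0,30],"twist":[0,0,-3.4]},{"jaw":0.5,"xyz":[0.7,-7,40],"twist":[0,0,0]},{"jaw":0.5,"xyz":[0,0,40],"twist":[0,0,0]},{"jaw":0.5,"xyz":[0,0,30],"twist":[0,0,0]},{"jaw":0.5,"xyz":[0,0,11],"twist":[0,0,0]},{"jaw":0.5,"xyz":[0,0,4],"twist":[0,0,0]},{"jaw":0.5,"xyz":[0,0,0],"twist":[0,0,0]},{"jaw":0.5,"xyz":[0,0,0],"twist":[0,0,0]}]'; python3 -m jog '[{"jaw":0.7,"xyz":[0,0,0],"twist":[0,0,0]},{"jaw":1,"xyz":[0,0,0],"twist":[0,0,0]},{"jaw":1,"xyz":[0,0,0],"twist":[0,0,0]},{"jaw":1,"xyz":[0,0,0],"twist":[0,0,0]},{"jaw":1,"xyz":[0,0,0],"twist":[0,0,0]},{"jaw":1,"xyz":[0,0,-20],"twist":[0,0,0]},{"jaw":1,"xyz":[0,0,-40],"twist":[0,0,0]},{"jaw":1,"xyz":[0,0,-50],"twist":[0,0,0]}]'; python3 -m jog '[{"jaw":1,"xyz":[0,0,-40],"twist":[0,0,3.7]},{"jaw":1,"xyz":[0,0,0],"twist":[0,0,3.6]},{"jaw":1,"xyz":[0,0,0],"twist":[0,0,0]},{"jaw":1,"xyz":[0,0,0],"twist":[0,0,0]},{"jaw":1,"xyz":[0,0,0],"twist":[0,0,0]},{"jaw":1,"xyz":[0,0,0],"twist":[0,0,0]},{"jaw":1,"xyz":[0,0,0],"twist":[0,0,0]},{"jaw":1,"xyz":[0,0,0],"twist":[0,0,0]}]' >/dev/null
python3 - <<'E'
from h import *
p=snap('wrist','pics/w11.png'); print("now",stripe(p["frame"]))
move(tcp(0,-58,60,18,0,55.8),0); s=arm.state(); print(s["wrist_force"],s["finger_gap"])
E
```

```text
time: 40.3
position: [489.1, 362.2, 57.5]
tool_rot: [-0.001, 0.996, 0.091, 0.001]
wrist_force: [0.8, -0.4, -0.5]
finger_gap: 42.8
grip_force: 0.0
time: 41.1
position: [487.0, 360.8, 165.4]
tool_rot: [0.001, 0.996, 0.091, -0.002]
wrist_force: [2.3, 0.7, -4.4]
finger_gap: 12.4
grip_force: 61.4
now [202, 203]
at [488.2 361.7 205.7] -> twist [0.  0.  0.1] shift now [-39.3 316.9  39.5] shift after [-38.5 317.   39.4]
[-0.98373432  0.44013062 -3.89973699] 12.496584835997433
```

```bash
python3 -m jog '[{"jaw":1,"xyz":[-5,39,0],"twist":[0,0,0]},{"jaw":1,"xyz":[-5,40,0],"twist":[0,0,0]},{"jaw":1,"xyz":[-5,40,0],"twist":[0,0,0]},{"jaw":1,"xyz":[-5,40,0],"twist":[0,0,0]},{"jaw":1,"xyz":[-5,40,0],"twist":[0,0,0]},{"jaw":1,"xyz":[-5,40,0],"twist":[0,0,0]},{"jaw":1,"xyz":[-5,40,0],"twist":[0,0,0]},{"jaw":1,"xyz":[-4,39,0],"twist":[0,0,0]}]'; python3 -m jog '[{"jaw":1,"xyz":[0,0,0],"twist":[0,6,0]},{"jaw":1,"xyz":[0,0,0],"twist":[0,6,0]},{"jaw":1,"xyz":[0,0,0],"twist":[0,6,0]},{"jaw":1,"xyz":[0,0,0],"twist":[0,0,0]},{"jaw":1,"xyz":[0,0,0],"twist":[0,0,0]},{"jaw":1,"xyz":[0,0,0],"twist":[0,0,0]},{"jaw":1,"xyz":[0,0,0],"twist":[0,0,0]},{"jaw":1,"xyz":[0,0,0],"twist":[0,0,0]}]'
python3 - <<'E'
from h import *
for z in (2,): move(tcp(0,-58,z,18,-0.5,57),18)
print(arm.state()["qpos"])
E
```

```text
time: 42.75
position: [466.4, 40.4, 206.1]
tool_rot: [-0.0, 1.0, 0.027, 0.0]
wrist_force: [0.7, -0.4, -3.7]
finger_gap: 12.2
grip_force: 61.5
time: 43.55
position: [467.2, 42.2, 205.8]
tool_rot: [-0.004, 0.987, 0.027, 0.156]
wrist_force: [0.1, -0.6, -3.9]
finger_gap: 12.7
grip_force: 61.5
at [467.2  42.2 205.8] -> twist [-0.   0.1  0.1] shift now [-31.2  -1.   91.4] shift after [-31.3  -1.   91.3]
[-0.20003164 -0.01404988 -0.07377966  2.2982724   0.12556256  0.55471232
 -1.88681127]
```

```bash
python3 -m jog '[{"jaw":1,"xyz":[-11,-1,33],"twist":[0,0,0.1]},{"jaw":1,"xyz":[-11,0,33],"twist":[0,0,0]},{"jaw":1,"xyz":[-5,0,15],"twist":[0,0,0]},{"jaw":1,"xyz":[-2,0,6],"twist":[0,0,0]},{"jaw":1,"xyz":[-1,0,4],"twist":[0,0,0]},{"jaw":1,"xyz":[0,0,0],"twist":[0,0,0]},{"jaw":1,"xyz":[0,0,0],"twist":[0,0,0]},{"jaw":1,"xyz":[0,0,0],"twist":[0,0,0]}]'
python3 - <<'E'
from h import *
move(tcp(0,-74,1,18,-0.5,57),18); s=arm.state(); print(s["wrist_force"],s["qpos"])
E
```

```text
time: 44.35
position: [466.8, 43.2, 110.9]
tool_rot: [-0.005, 0.987, 0.026, 0.157]
wrist_force: [0.1, -0.3, -3.9]
finger_gap: 12.5
grip_force: 61.4
at [466.8  43.2 110.9] -> twist [-0.1 -0.1  0. ] shift now [-17.2   0.1  -2.8] shift after [-17.2   0.1  -2.8]
[ 0.06226952 -0.25884253 -3.9449504 ] [-0.23171031  0.16228525 -0.04971854  2.39127933  0.27251893  0.28999035
 -2.04718939]
```

```bash
python3 -m jog '[{"jaw":1,"xyz":[-6,0,-1],"twist":[0,0,0]},{"jaw":1,"xyz":[-6,0,-1],"twist":[0,0,0]},{"jaw":1,"xyz":[-5,0,0],"twist":[0,0,0]},{"jaw":1,"xyz":[0,0,0],"twist":[0,0,0]},{"jaw":1,"xyz":[0,0,0],"twist":[0,0,0]},{"jaw":1,"xyz":[4.1,0,6.1],"twist":[0,-4.5,0]},{"jaw":1,"xyz":[0,0,0],"twist":[0,0,0]},{"jaw":1,"xyz":[0,0,0],"twist":[0,0,0]}]'
python3 - <<'E'
from h import *
move(tcp(0,-75,0,13.5,-0.5,57),13.5); s=arm.state(); print(s["wrist_force"],s["wrist_torque"])
E
python3 -m jog '[{"jaw":1,"xyz":[4.5,0,6],"twist":[0,-4.5,0]},{"jaw":1,"xyz":[0,0,0],"twist":[0,0,0]},{"jaw":1,"xyz":[4.5,0,6],"twist":[0,-4.5,0]},{"jaw":1,"xyz":[0,0,0],"twist":[0,0,0]},{"jaw":1,"xyz":[2.5,0,3],"twist":[0,-2.5,0]},{"jaw":1,"xyz":[0,0,0],"twist":[0,0,0]},{"jaw":1,"xyz":[0,0,0],"twist":[0,0,0]},{"jaw":1,"xyz":[0,0,0],"twist":[0,0,0]}]'
python3 - <<'E'
from h import *
move(tcp(0,-75,0,0,-0.5,57),0); s=arm.state(); print(s["wrist_force"],s["wrist_torque"])
E
```

```text
time: 45.15
position: [455.5, 42.4, 102.1]
tool_rot: [-0.003, 0.993, 0.026, 0.118]
wrist_force: [3.1, 0.8, 1.2]
finger_gap: 12.7
grip_force: 62.0
at [455.5  42.4 102.1] -> twist [-0. -0. -0.] shift now [-0.9 -0.1 -1. ] shift after [-0.9 -0.1 -1. ]
[3.07025345 0.80256187 1.23103005] [ 0.33653671 -0.45426332 -0.02244838]
time: 45.95
position: [468.3, 43.1, 89.3]
tool_rot: [-0.001, 0.999, 0.027, 0.018]
wrist_force: [-0.3, -0.4, -4.0]
finger_gap: 12.3
grip_force: 61.5
at [468.3  43.1  89.3] -> twist [-0. -2.  0.] shift now [ 1.4 -0.1  2.3] shift after [ 1.5 -0.1  2.3]
[-0.33085449 -0.36577839 -3.97326413] [-0.02156444  0.05734307  0.00575575]
```

```bash
python3 -m jog '[{"jaw":1,"xyz":[1.4,0,2.4],"twist":[0,-2,0]},{"jaw":1,"xyz":[0,0,0],"twist":[0,0,0]},{"jaw":0.65,"xyz":[0,0,0],"twist":[0,0,0]},{"jaw":0.5,"xyz":[0,0,0],"twist":[0,0,0]},{"jaw":0.5,"xyz":[0,0,0],"twist":[0,0,0]},{"jaw":0.5,"xyz":[0,0,-15],"twist":[0,0,0]},{"jaw":0.5,"xyz":[0,0,-40],"twist":[0,0,0]},{"jaw":0.5,"xyz":[0,0,-40],"twist":[0,0,0]}]'; python3 -m jog '[{"jaw":0.5,"xyz":[0,0,-40],"twist":[0,0,0]},{"jaw":1,"xyz":[0,40,0],"twist":[0,0,0]},{"jaw":1,"xyz":[0,40,0],"twist":[0,0,0]},{"jaw":1,"xyz":[0,20,0],"twist":[0,0,0]},{"jaw":1,"xyz":[0,0,0],"twist":[0,0,0]},{"jaw":1,"xyz":[0,0,0],"twist":[0,0,0]},{"jaw":1,"xyz":[0,0,0],"twist":[0,0,0]},{"jaw":1,"xyz":[0,0,0],"twist":[0,0,0]}]'
python3 - <<'E'
from h import *
p=snap('wrist','pics/w12.png')
r=R.from_euler("z",UY,degrees=True).as_matrix()[:2,:2]
for q,z in (("new0",30),("key_small_top",65),("key_large_top",65),("key_bar_top",65)):
  for l in arm.landmark_of(p,q):
    w=at(p,l["centre"],z); print(q,np.round(l["centre"]),round(l["score"],2),np.round(w,1),"unit",np.round(r.T@(w[:2]-U),1))
go((584,-102,95),3)
E
```

```text
time: 46.75
position: [469.8, 43.2, 182.8]
tool_rot: [-0.0, 1.0, 0.027, -0.001]
wrist_force: [0.3, -0.4, 0.1]
finger_gap: 42.7
grip_force: 0.0
time: 47.55
position: [475.9, -55.6, 222.0]
tool_rot: [-0.0, 1.0, 0.027, 0.0]
wrist_force: [0.0, 0.4, -0.1]
finger_gap: 0.2
grip_force: 0.0
new0 [294. 206.] 0.95 [474.8 -37.4  30. ] unit [ 0.2 -0.8]
new0 [388. 204.] 0.65 [ 480.7 -115.6   30. ] unit [  2.  -79.2]
new0 [195. 207.] 0.58 [469.5  44.9  30. ] unit [-0.7 81.7]
key_small_top [391.  68.] 0.61 [581.5 -99.8  65. ] unit [103.5 -68.7]
key_large_top [286.  64.] 0.97 [580.3 -29.8  65. ] unit [106.    1.3]
at [475.9 -56.3 222. ] yaw 3.07 toolz [-0.     0.001 -1.   ] twist z 0.1 shift [105.5  51.4 126.9]
```

View pics/w12.png

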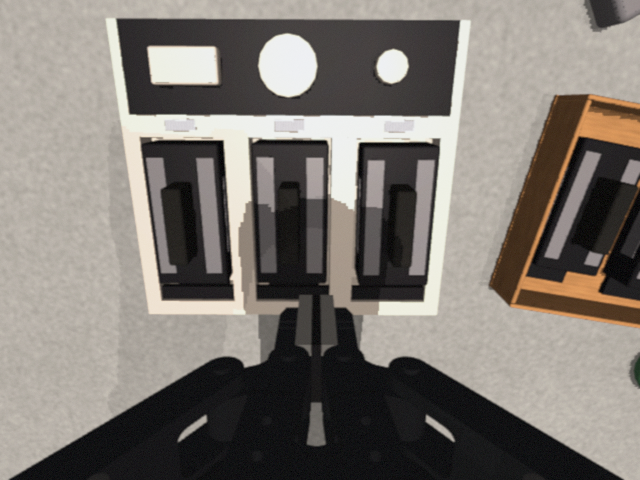

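All three fresh packs sit flush in the bays: bay0 (185,215), bay1 (290,215), bay2 (398,215). Spent packs are in the carton. Now the restart sequence, small key first.

```bash
python3 -m jog '[{"jaw":1,"xyz":[35,17,20],"twist":[0,0,0]},{"jaw":1,"xyz":[35,17,20],"twist":[0,0,0]},{"jaw":1,"xyz":[34.5,17,20],"twist":[0,0,0]},{"jaw":1,"xyz":[0,0,40],"twist":[0,0,0]},{"jaw":1,"xyz":[0,0,30],"twist":[0,0,0]},{"jaw":1,"xyz":[0,0,0],"twist":[0,0,0]},{"jaw":1,"xyz":[0,0,0],"twist":[0,0,0]},{"jaw":1,"xyz":[0,0,0],"twist":[0,0,0]}]'; python3 -c "
from h import *
go((583,-101,72),3)"
```

```text
time: 48.6
position: [584.0, -101.9, 93.9]
tool_rot: [-0.0, 1.0, 0.027, 0.001]
wrist_force: [-0.2, -0.2, 0.2]
finger_gap: 0.2
grip_force: 0.0
at [ 584.  -101.9   93.9] yaw 3.04 toolz [ 0.002  0.    -1.   ] twist z 0.0 shift [-1.  -1.  21.8]
```

```bash
python3 -m jog '[{"jaw":1,"xyz":[-1,-1,12],"twist":[0,0,0]},{"jaw":1,"xyz":[0,0,4],"twist":[0,0,0]},{"jaw":1,"xyz":[0,0,2],"twist":[0,0,0]},{"jaw":1,"xyz":[0,0,2],"twist":[0,0,0]},{"jaw":1,"xyz":[0,0,2],"twist":[0,0,0]},{"jaw":1,"xyz":[0,0,0],"twist":[0,0,0]},{"jaw":1,"xyz":[0,0,0],"twist":[0,0,0]},{"jaw":1,"xyz":[0,0,0],"twist":[0,0,0]}]'
```

```text
time: 49.4
position: [582.4, -100.9, 72.5]
tool_rot: [-0.0, 1.0, 0.026, 0.001]
wrist_force: [-14.1, 3.6, 44.9]
finger_gap: 0.1
grip_force: 22.4
```

```bash
python3 -m jog '[{"jaw":1,"xyz":[0,0,-20],"twist":[0,0,0]},{"jaw":1,"xyz":[0,0,-20],"twist":[0,0,0]},{"jaw":1,"xyz":[0,-46,0],"twist":[0,0,0]},{"jaw":1,"xyz":[0,-46,0],"twist":[0,0,0]},{"jaw":1,"xyz":[0,-48,0],"twist":[0,0,0]},{"jaw":1,"xyz":[0,0,20],"twist":[0,0,0]},{"jaw":1,"xyz":[0,0,0],"twist":[0,0,0]},{"jaw":1,"xyz":[0,0,0],"twist":[0,0,0]}]'; python3 -c "
from h import *
go((575.7,38.8,72.5),3)"
```

```text
time: 50.2
position: [574.2, 37.8, 90.0]
tool_rot: [0.0, 1.0, 0.026, -0.001]
wrist_force: [0.6, -1.1, 0.6]
finger_gap: -0.1
grip_force: 0.0
at [574.2  37.8  90. ] yaw 2.98 toolz [-0.001 -0.    -1.   ] twist z -0.0 shift [ 1.6 -0.9 17.5]
```

```bash
python3 -m jog '[{"jaw":1,"xyz":[1,-1,9],"twist":[0,0,0]},{"jaw":1,"xyz":[0,0,4],"twist":[0,0,0]},{"jaw":1,"xyz":[0,0,2],"twist":[0,0,0]},{"jaw":1,"xyz":[0,0,1.5],"twist":[0,0,0]},{"jaw":1,"xyz":[0,0,0],"twist":[0,0,0]},{"jaw":1,"xyz":[0,0,0],"twist":[0,0,0]},{"jaw":1,"xyz":[0,0,0],"twist":[0,0,0]},{"jaw":1,"xyz":[0,0,0],"twist":[0,0,0]}]'
```

```text
time: 51.0
position: [575.5, 39.9, 73.7]
tool_rot: [-0.0, 1.0, 0.026, 0.0]
wrist_force: [1.4, -4.3, 4.4]
finger_gap: 0.0
grip_force: 2.3
```

```bash
python3 -m jog '[{"jaw":1,"xyz":[0,0,1],"twist":[0,0,0]},{"jaw":1,"xyz":[0,0,0.5],"twist":[0,0,0]},{"jaw":1,"xyz":[0,0,0],"twist":[0,0,0]},{"jaw":1,"xyz":[0,0,0],"twist":[0,0,0]},{"jaw":1,"xyz":[0,0,0],"twist":[0,0,0]},{"jaw":1,"xyz":[0,0,0],"twist":[0,0,0]},{"jaw":1,"xyz":[0,0,0],"twist":[0,0,0]},{"jaw":1,"xyz":[0,0,0],"twist":[0,0,0]}]';python3 -m jog '[{"jaw":1,"xyz":[0,0,-20],"twist":[0,0,0]},{"jaw":1,"xyz":[0,0,-20],"twist":[0,0,0]},{"jaw":1,"xyz":[0,35,0],"twist":[0,0,0]},{"jaw":1,"xyz":[0,36,0],"twist":[0,0,0]},{"jaw":1,"xyz":[0,0,20],"twist":[0,0,0]},{"jaw":1,"xyz":[0,0,0],"twist":[0,0,0]},{"jaw":1,"xyz":[0,0,0],"twist":[0,0,0]},{"jaw":1,"xyz":[0,0,0],"twist":[0,0,0]}]'; python3 -c "
from h import *
go((579.4,-31.1,72.5),3)"
```

```text
time: 51.8
position: [575.6, 39.9, 72.9]
tool_rot: [-0.0, 1.0, 0.026, 0.0]
wrist_force: [-3.9, -4.4, 21.5]
finger_gap: -0.2
grip_force: 10.3
time: 52.6
position: [579.3, -29.8, 92.4]
tool_rot: [-0.001, 1.0, 0.027, 0.0]
wrist_force: [0.6, -1.1, -0.2]
finger_gap: 0.1
grip_force: 0.0
at [579.3 -29.8  92.4] yaw 3.13 toolz [ 0.     0.001 -1.   ] twist z 0.1 shift [-0.   1.3 19.9]
```

```bash
python3 -m jog '[{"jaw":1,"xyz":[0,1,10],"twist":[0,0,0]},{"jaw":1,"xyz":[0,0,5],"twist":[0,0,0]},{"jaw":1,"xyz":[0,0,3],"twist":[0,0,0]},{"jaw":1,"xyz":[0,0,1.5],"twist":[0,0,0]},{"jaw":1,"xyz":[0,0,0.5],"twist":[0,0,0]},{"jaw":1,"xyz":[0,0,0],"twist":[0,0,0]},{"jaw":1,"xyz":[0,0,0],"twist":[0,0,0]},{"jaw":1,"xyz":[0,0,0],"twist":[0,0,0]}]'
```

```text
time: 53.4
position: [579.5, -31.5, 72.9]
tool_rot: [-0.0, 1.0, 0.027, 0.0]
wrist_force: [-6.3, 2.2, 20.3]
finger_gap: -0.2
grip_force: 9.8
```

Fully down (20 N). I'll retreat, check quickly and hand in.

```bash
python3 -m jog '[{"jaw":1,"xyz":[0,0,-20],"twist":[0,0,0]},{"jaw":1,"xyz":[0,0,-40],"twist":[0,0,0]},{"jaw":1,"xyz":[0,0,-50],"twist":[0,0,0]},{"jaw":1,"xyz":[0,0,-40],"twist":[0,0,0]},{"jaw":1,"xyz":[0,0,0],"twist":[0,0,0]},{"jaw":1,"xyz":[0,0,0],"twist":[0,0,0]},{"jaw":1,"xyz":[0,0,0],"twist":[0,0,0]},{"jaw":1,"xyz":[0,0,0],"twist":[0,0,0]}]'; python3 -c "
from h import *
print(arm.job_done())"
```

```text
time: 54.2
position: [578.6, -32.1, 220.6]
tool_rot: [-0.0, 1.0, 0.027, -0.001]
wrist_force: [0.7, -0.0, 1.6]
finger_gap: -0.0
grip_force: 0.0
the job is handed in; nothing more can be done
None
```

The job is handed in after about 54 s of robot time. The unit was shut down with the small key, both spent packs lie flat in the carton, three fresh packs are seated in the bays, and the keys were then pressed in order: small, bar, large. The hand-in returned no verdict.

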